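# Make up the carton tray and pack the diaphragm housing

## Robot

A 7-joint arm with a two-finger parallel gripper is mounted at the origin on the work surface. World frame = base frame: x ahead of the robot, y to its left, z up, the work surface at z = 0. Lengths are in m, angles in rad, forces in N, time in s.
With the tool pointing down it reaches from about 0.35 to 0.9 m from the base axis. Payload 19.9 kg.
Tool frame: the origin (TCP) lies midway between the tips of the shut fingers; the grasp point (between the pads) lies 19 mm behind it; z points along the fingers, y is the line along which they close (so a half turn about z gives the same grasp; the last joint's range is limited). The gripper opens to 94 mm and grips with 3 to 60 N. Pads are 16 mm wide; open, the fingers measure 119 mm over their backs; the gripper's body (75 mm by 177 mm) begins 78 mm behind the grasp point.
Start: joints at [1.268, 0.417, -0.01, 1.614, 0.005, 1.111, -0.053], TCP at [0.162, -0.604, 0.205] pointing down, gripper open.
Joint ranges: [-2.81, 2.81], [-0.39, 2.02], [-1.27, 1.25], [0.06, 2.57], [-1.19, 4.33], [0.19, 2], [-2.82, 2.82]. Speed limits (rad/s): [1.89, 1.89, 2.39, 2.39, 3.01, 3.01, 3.01].

## Interface

Orientations are given as a rotation vector (axis times angle).
In Python, from cell import arm gives the robot as it stands. The module is installed in compiled form; this text tells all that it offers.
- The arm moves only by the tool play_rows, never from a script. Its argument "deltas" is a list that holds one entry, the list of rows, each a list of 7 numbers: the shift along the world's x, y, z scaled (see below), then the turn, a rotation vector about the world's x, y, z scaled (see below), then the opening, from 0 (shut) to 1 (fully open). In form: [[[dx, dy, dz, rx, ry, rz, gripper], ...]]. A call has 1 to 5 rows; each row is the pose to reach, as a shift and turn from the pose commanded when the call began; what a row does not reach only later rows make up. The controller multiplies each number of a shift by 0.4 m and each number of a turn by 120 degrees. A row lasts 1/12 s, in which the tool goes at most 41.7 mm and 7.16 degrees, less where a joint would pass 70% of its speed; a pose out of reach is approached as far as the arm can. A call with a number of a shift or a turn outside -1 to 1 is refused whole. A call with a gripper value outside its range is refused whole. The fingers move at their own pace and stop on an object; "newtons" is the grip in N (left out, the last holds). Time passes only in rows, so rows that repeat a pose let the fingers close. It gives the time, the measured TCP pose, the force, the opening and the grip force at its end, in the units of the state.
- arm.get_obs(): the state, without advancing time (a new reading comes with each control period).
- arm.grab_frame(name): name is "side" or "top"; returns (picture, depth): 400x640x3 uint8, blue, green, red; 400x640 float32, m along the optical axis (not along the pixel's ray), 0 where there is no reading.
- arm.camera_model(name): a dict with "mtx" (3x3 intrinsics, pixels), "k1" (the pictures are not rectified: a ray, as slopes to the right and down, at radius r is drawn at 1 + k1 r^2 times it, then the intrinsics apply), "rvec" (rotation vector, rad) and "tvec" (3), from world to camera coordinates, as OpenCV has them. Camera axes: x right, y down, z forward; pixel columns grow to the right and rows downward; lengths in m; the calibration is good to about 2 mm. A picture is of the moment at which its call begins. camera_model takes no time and is no camera call.
- arm.sign_off(): hands the job in; it is judged then, once.
The state is a dict: "clock": time; "qpos": joint angles; "dq": joint speeds; "joint_torque": joint torques, N m; "tool_pos": TCP position; "orientation": TCP orientation; "ft_force": force on the tool from outside, world axes, zero at the start; "ft_torque": the same for the moment, N m; "grip_width": opening from 0.0 (shut) to 1.0 (fully open); "grip_force": force on a finger pad.
Only numpy, scipy, OpenCV 4.12 (cv2) and the standard library are available. Lean on these libraries where they do the work, as an engineer would, in place of code of your own. Each camera call takes 0.05 s, during which the arm holds its last target. There are 200 camera calls.

## Task

Make up the carton on the bench: fold all four walls of the half-flat blank up until each stands square upright, then take the round flanged diaphragm housing and set it down gently on the carton floor, flange down and with the four walls still upright, ready for taping. The board is easily crushed, so handle it gently, and leave the test jig with its microphone boom and the other parts as they are.

Things in the scene. Friction and masses are not known exactly. Their poses are not given: they have to be found in the camera images.
- carton: Brown fibreboard tray blank, board 4 mm thick, corners cut out. Its floor, 120 mm (x) by 140 mm (y), is tacked onto an aluminium block (100 x 120 x 32 mm) fixed to the bench, so the walls overhang the bench. Origin: centre of the block's underside, on the bench. It stands cornerwise: x points ahead and to the left of the robot (yaw 0.45 to 0.7 rad), y to its near left. It does not move.
- carton_floor (a point): Centre of the carton floor's upper face, 36 mm above the bench; same axes as the carton. The erected box is 120 x 140 mm inside.
- near_left_wall (a joint): Fold angle of the near-left wall (+y side, crease along x, 116 mm long, 52 mm from crease to free edge): 0 = flat outward, pi/2 = square upright, and on, leaning in, to 2.1. The crease drags with about 0.03 N m, so a wall stays where it is left. Walls start at 0.35 to 0.75 rad. The microphone boom runs above this one, so a tool raising it must lean outward, away from the carton.
- near_right_wall (a joint): The same for the near-right wall (-x side, crease along y, 136 mm long, 52 mm to its free edge; no boom above). As with every wall, a low wall pushed straight in at its edge only jams against its crease: lift it from under the free edge, with the tool leaning outward.
- far_right_wall (a joint): The same for the far-right wall (-y side, crease along x, 116 mm long; no boom above).
- far_left_wall (a joint): The same for the far-left wall (+x side, crease along y, 136 mm long; it faces the jig, no boom above).
- near_left_wall_crease (a point): Middle of the near-left wall's crease line (hinge axis), level with the floor's upper face, 70 mm from its centre. Its x axis points along the wall to the free edge (outward when flat), its y axis along the crease.
- near_right_wall_crease (a point): The same for the near-right wall, 60 mm from the floor's centre.
- far_right_wall_crease (a point): The same for the far-right wall, 70 mm from the floor's centre.
- far_left_wall_crease (a point): The same for the far-left wall, 60 mm from the floor's centre.
- near_left_wall_edge (a point): Middle of the near-left wall's free edge, 52 mm from the crease.
- near_right_wall_edge (a point): Middle of the near-right wall's free edge, 52 mm from the crease.
- far_right_wall_edge (a point): Middle of the far-right wall's free edge, 52 mm from the crease.
- far_left_wall_edge (a point): Middle of the far-left wall's free edge, 52 mm from the crease.
- housing: Compression-driver diaphragm housing, bare aluminium, 48 mm tall, 0.35 to 0.55 kg: a round flange 88 mm in diameter and 9 mm thick with six screws, and on it a round cover 58 mm in diameter (up to 40 mm height; the top edge is bevelled above that). Stands flange down. Origin: centre of the underside, z up. Grip it across the cover.
- jig: Aluminium test jig, fixed beyond the carton. Origin: on the bench below its microphone's tip; x along the boom, about parallel to the carton's x. Microphone and boom run level at 190 mm (rod centre; 12 mm thick, 22 at the clip) for 325 mm to a column, some 10 mm outside the near-left crease. Base 180 x 200 mm, centre at x 355, y -60 mm; on it a bayonet socket 44 mm tall.
- terminal_cup: Bystander: red plastic terminal cup lying face down: square plate 86 x 86 x 5 mm with a round cup 62 mm in diameter on it, 43 mm tall over its two posts. Origin: centre of the underside.
- bracket: Bystander: L-shaped steel mounting bracket, foot 60 x 80 x 5 mm, upright leaf 50 mm tall along its +x side. Origin: centre of the underside.
- puck: Bystander: round cork isolation puck, 84 mm in diameter, 22 mm tall. Origin: centre of the underside.
Mind the look-alikes: they are no part of the job. Leave any blue or orange look-alike of the housing alone.

How it is judged:
By the outcome, as a careful person would: the job done as asked, in the order asked, and still so for the second after the job is handed in, with the robot touching nothing.
It also fails if it takes over 72 s, if anything falls off the work surface, if the arm or the gripper's body presses on something with over 40 N, if the wrist force passes 120 N, or if a joint passes its speed limit or range.

## Working session

There is one attempt and no reset: what is moved stays moved. The work goes in short steps, Python scripts to look and compute and a tool call to move; the robot and the scene stay as the last step left them, time stands still between calls to the robot, and variables do not carry over. Pictures are saved under pics/ and viewed, at most 10 in all, crops included, and the job is handed in when it is done.

Besides the shell and the picture viewer there is one more tool, called after "Request:" as name(argument=value, ...) on one line, values as JSON. play_rows: Moves the arm, as the interface text tells. Shifts and turns lie within -1 to 1; 1 stands for 0.4 m of shift or 120 degrees of turn. Its arguments: {"type":"object","properties":{"deltas":{"type":"array"},"newtons":{"type":"number"}},"required":["deltas"]}

```bash
mkdir -p pics; cat > h.py <<'E'
import numpy as np, cv2
from cell import arm
from scipy.spatial.transform import Rotation as R
def grab(n):
    im,d=arm.grab_frame(n); np.savez('%s.npz'%n,im=im,d=d); return im,d
def cloud(n,d):
    c=arm.camera_model(n); K=np.array(c['mtx'],float); k1=float(c['k1'])
    v,u=np.mgrid[0:400,0:640].astype(float)
    p=cv2.undistortPoints(np.stack([u.ravel(),v.ravel()],1)[:,None],K,np.array([k1,0,0,0,0.]))[:,0]
    z=d.ravel(); P=np.c_[p*z[:,None],z]
    Rm=cv2.Rodrigues(np.array(c['rvec'],float))[0]; t=np.array(c['tvec'],float).ravel()
    W=(P-t)@Rm; W[z==0]=np.nan
    return W.reshape(400,640,3)
def proj(n,X):
    c=arm.camera_model(n); 
    return cv2.projectPoints(np.array(X,float).reshape(-1,1,3),np.array(c['rvec'],float),np.array(c['tvec'],float),np.array(c['mtx'],float),np.array([float(c['k1']),0,0,0,0]))[0][:,0]
E
python3 - <<'E'
from h import *
a,d=grab('top');b,e=grab('side')
cv2.imwrite('pics/top0.png',a);cv2.imwrite('pics/side0.png',b)
o=arm.get_obs();print(o)
for n in('top','side'):print(arm.camera_model(n))
E
```

```text
{'clock': 0.1, 'qpos': array([ 1.26749815,  0.41791238, -0.01030636,  1.61409397,  0.00470636,
        1.11072262, -0.05299158]), 'dq': array([-0.00108823, -0.00092727, -0.00034239, -0.00093888, -0.001546  ,
       -0.00064892, -0.0007088 ]), 'joint_torque': array([ 2.80786946e-03, -8.52577114e+01,  6.41439278e-01, -4.26699400e+01,
       -4.87976067e-02,  1.63729268e-02,  6.66007196e-06]), 'tool_pos': array([ 0.16166264, -0.60337902,  0.20489743]), 'orientation': array([-3.11363318e+00, -4.09950863e-01,  3.68562254e-04]), 'ft_force': array([ 0.26943547, -1.01703177, -0.84846719]), 'ft_torque': array([ 0.02510909,  0.01573727, -0.0023606 ]), 'grip_force': 0.0, 'grip_width': 1.0011821810892838}
{'mtx': array([[449.30718683,   0.        , 318.37714701],
       [  0.        , 449.30718683, 195.97187419],
       [  0.        ,   0.        ,   1.        ]]), 'k1': -0.0159096054804068, 'rvec': array([ 2.13107857, -2.16888437,  0.15050656]), 'tvec': array([0.05197051, 0.58307118, 1.23251975])}
{'mtx': array([[367.22823672,   0.        , 324.6251969 ],
       [  0.        , 367.22823672, 201.85026709],
       [  0.        ,   0.        ,   1.        ]]), 'k1': -0.06418692478804211, 'rvec': array([ 0.49942617, -2.6649265 ,  1.22846071]), 'tvec': array([0.5498156 , 0.1324581 , 0.95730345])}
```

View pics/top0.png

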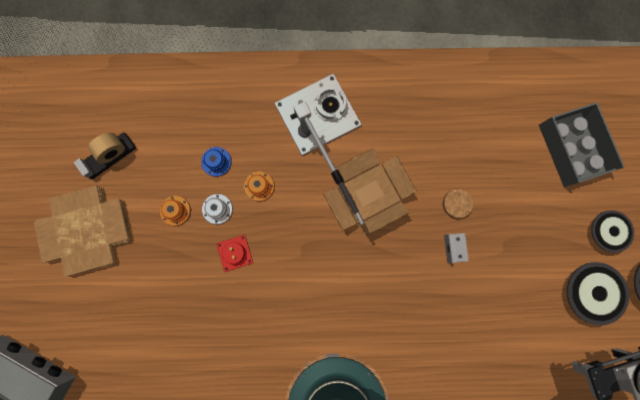

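View pics/side0.png

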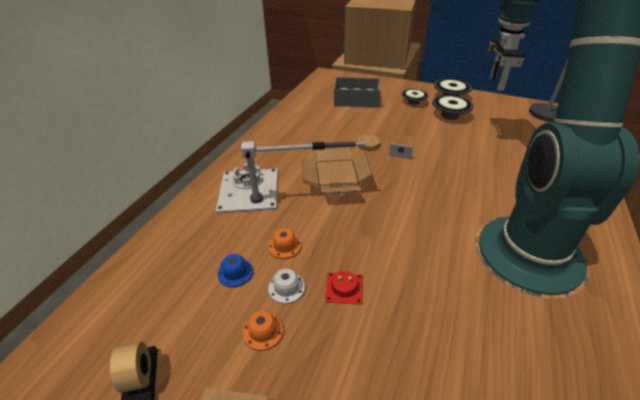

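The top view shows the carton at about (371,193), with the boom crossing its near-left wall from (303,110) to (362,222). The housing candidates are silver (217,209), blue (216,161), orange (259,186) and orange (175,211). Only the silver one is bare aluminium, so that fits the description. I'll confirm it in a crop.

```bash
cat > fit.py <<'E'
from h import *
from scipy.optimize import least_squares
def walls(cx,cy,yaw,W,verbose=True):
    # points in the carton frame -> fold angle per wall by plane through crease
    c,s=np.cos(yaw),np.sin(yaw)
    L=(W-np.array([cx,cy,0.036]))@np.array([[c,-s,0],[s,c,0],[0,0,1.]])
    out={}
    for n,ax,sg,h,w in(('NL',1,1,.07,.058),('NR',0,-1,.06,.068),('FR',1,-1,.07,.058),('FL',0,1,.06,.068)):
        o=sg*L[:,ax]-h; t=L[:,1-ax]; z=L[:,2]
        r=np.hypot(o,z)
        m=(abs(t)<w-.008)&(r>.012)&(r<.056)&(o>-.03)&(z>.0)
        a=np.arctan2(z[m],o[m])
        out[n]=(m.sum(),np.round(np.percentile(a,[10,25,50,75,90]),2) if m.sum() else None)
    return out
E
python3 - <<'E'
from h import *; from fit import *
im=np.load('top.npz');t=cloud('top',im['d']);s=cloud('side',np.load('side.npz')['d'])
A=np.vstack([t.reshape(-1,3),s.reshape(-1,3)])
c0=t[193,371];print('c',c0)
T=t.reshape(-1,3);
near=T[(np.hypot(*(T[:,:2]-c0[:2]).T)<.12)]
h=np.histogram(near[:,2],bins=np.arange(-.01,.22,.01));print(list(zip(np.round(h[1],2),h[0])))
# floor fit: points at z .031-.041: fit yaw/centre through brute force on box model
def model(p,P):
    cx,cy,yaw=p[:3];c,s=np.cos(yaw),np.sin(yaw)
    L=(P-np.array([cx,cy,.036]))@np.array([[c,-s,0],[s,c,0],[0,0,1.]])
    res=np.full(len(L),np.inf)
    def seg(t,w): return np.maximum(abs(t)-w,0)
    res=np.sqrt(seg(L[:,0],.06)**2+seg(L[:,1],.07)**2+L[:,2]**2)
    for ax,sg,hh,w,a in((1,1,.07,.058,p[3]),(0,-1,.06,.068,p[4]),(1,-1,.07,.058,p[5]),(0,1,.06,.068,p[6])):
        o=sg*L[:,ax]-hh;q=o*np.cos(a)+L[:,2]*np.sin(a);n=-o*np.sin(a)+L[:,2]*np.cos(a)
        d=np.sqrt(n**2+(q-np.clip(q,0,.052))**2+seg(L[:,1-ax],w)**2);res=np.minimum(res,d)
    return res
P=A[(np.hypot(*(A[:,:2]-c0[:2]).T)<.15)&(A[:,2]>.03)&(A[:,2]<.1)]
best=None
for y in(.45,.55,.65,.7):
    r=least_squares(model,[c0[0],c0[1],y,.5,.5,.5,.5],args=(P,),loss='soft_l1',f_scale=.003)
    if best is None or r.cost<best.cost:best=r
print(len(P),best.cost,np.round(best.x,4),np.median(model(best.x,P)))
for Q in(t,s):
  q=Q.reshape(-1,3);print(walls(*best.x[:3],q[np.isfinite(q[:,0])&(q[:,2]<.12)]))
# housing: silver
hc=t[209,217];print('h',hc)
for n,Q in(('top',t),('side',s)):
  q=Q.reshape(-1,3);q=q[np.hypot(*(q[:,:2]-hc[:2]).T)<.07]
  up=q[(q[:,2]>.03)];fl=q[(q[:,2]>.005)&(q[:,2]<.014)]
  print(n,len(up),up.mean(0),up.max(0),up.min(0),fl.mean(0),fl.max(0),fl.min(0))
# boom
b=T[(T[:,2]>.17)&(T[:,2]<.21)&(np.hypot(*(T[:,:2]-c0[:2]).T)<.35)&(T[:,0]>.3)]
m=b.mean(0);u,sv,vt=np.linalg.svd(b-m);print('boom',len(b),m,vt[0],np.arctan2(vt[0][1],vt[0][0]),((b-m)@vt[0]).min(),((b-m)@vt[0]).max())
I=im['im'];x=np.hstack([cv2.resize(I[140:250,310:430],(480,440),interpolation=3),cv2.resize(I[170:245,180:260],(320,300),interpolation=3) if 0 else cv2.resize(I[140:250,160:240],(320,440),interpolation=3)])
cv2.imwrite('pics/crop1.png',x)
E
```

```text
c [ 0.59081776 -0.10855022  0.03329279]
[(np.float64(-0.01), np.int64(378)), (np.float64(0.0), np.int64(251)), (np.float64(0.01), np.int64(0)), (np.float64(0.02), np.int64(31)), (np.float64(0.03), np.int64(2158)), (np.float64(0.04), np.int64(1100)), (np.float64(0.05), np.int64(792)), (np.float64(0.06), np.int64(346)), (np.float64(0.07), np.int64(12)), (np.float64(0.08), np.int64(0)), (np.float64(0.09), np.int64(0)), (np.float64(0.1), np.int64(0)), (np.float64(0.11), np.int64(0)), (np.float64(0.12), np.int64(0)), (np.float64(0.13), np.int64(0)), (np.float64(0.14), np.int64(0)), (np.float64(0.15), np.int64(0)), (np.float64(0.16), np.int64(0)), (np.float64(0.17), np.int64(0)), (np.float64(0.18), np.int64(18)), (np.float64(0.19), np.int64(324)), (np.float64(0.2), np.int64(30))]
6968 0.013152392044079152 [ 0.5916 -0.1038  0.4678  0.3884  0.6797  0.5625  0.4319] 0.0014081277703081685
{'NL': (np.int64(521), array([0.3 , 0.35, 0.4 , 0.46, 0.7 ])), 'NR': (np.int64(589), array([0.62, 0.66, 0.71, 0.78, 3.05])), 'FR': (np.int64(572), array([0.46, 0.53, 0.59, 0.66, 3.03])), 'FL': (np.int64(622), 
[... 203 characters left out ...]
9, 0.55, 0.61, 0.73])), 'FL': (np.int64(280), array([0.38, 0.41, 0.44, 0.47, 0.83]))}
h [0.55059269 0.32627789 0.05095107]
top 359 [0.55727124 0.33475816 0.04558006] [0.58663611 0.36727196 0.0546453 ] [0.52939069 0.30736625 0.0300067 ] [0.55314777 0.33007612 0.00884614] [0.61749328 0.39466216 0.01397158] [0.48297494 0.26665772 0.00505816]
side 462 [0.55393874 0.34332669 0.04405656] [0.58797948 0.36713209 0.05026473] [0.52763382 0.31043894 0.03006377] [0.54823053 0.35197724 0.00823075] [0.59988354 0.3826505  0.01376135] [0.51402576 0.29714332 0.00511986]
boom 905 [0.66714543 0.02395369 0.19677969] [-0.88657698 -0.46203855 -0.0223973 ] -2.661169484205843 -0.1451346778082317 0.19506535077921927
```

View pics/crop1.png

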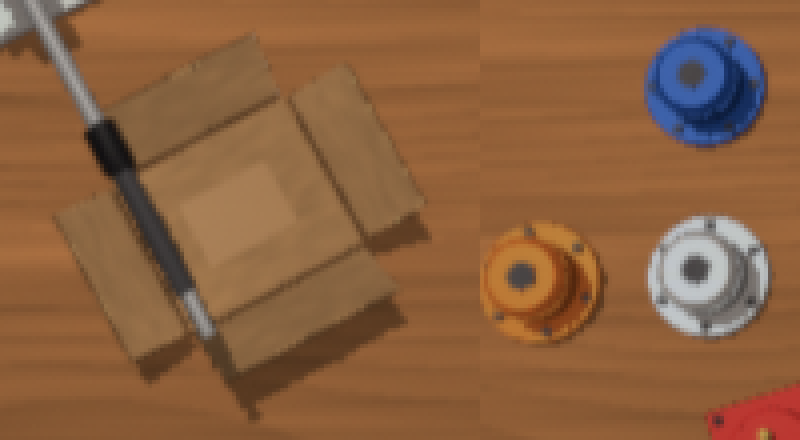

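The crop shows the bare-aluminium housing (silver, top pixel 217,209) next to the blue and orange look-alikes, so it's the one to take. The carton fit gives centre (0.592,-0.104), yaw 0.468, and walls NL 0.39, NR 0.68, FR 0.56 and FL 0.43. I'll start with the far-right wall.

```bash
cat > plan.py <<'E'
from h import *
import json
C=np.array([.5916,-.1038,.036]); YAW=.468
AX={'NL':(90,.07,0),'FR':(-90,.07,0),'FL':(0,.06,-90),'NR':(180,.06,-90)}
def wall(n,o,z,t,lean):
    """TCP pose with the inner tip corner at (o,z) from the crease, t along the crease, leaning outward"""
    a,h,yw=AX[n]; r=np.radians(a)+YAW; out=np.array([np.cos(r),np.sin(r),0]); up=np.array([0,0,1.])
    y=np.array([np.cos(YAW+np.radians(yw)),np.sin(YAW+np.radians(yw)),0])
    zt=-(np.sin(lean)*out+np.cos(lean)*up); e=np.cos(lean)*out-np.sin(lean)*up
    # t: along carton x (NL,FR) or carton y (NR,FL)
    tt=np.array([np.cos(YAW),np.sin(YAW),0]) if yw==0 else np.array([-np.sin(YAW),np.cos(YAW),0])
    return C+out*(h+o)+up*z+tt*t+.008*e, R.from_matrix(np.c_[np.cross(y,zt),y,zt])
def tip(a,lean,s=.014):
    w=np.array([np.cos(a),np.sin(a)]);n=.004*np.array([np.sin(a),-np.cos(a)])
    if a<np.pi/2-lean: return .052*w+n-s*np.array([np.sin(lean),np.cos(lean)])
    return (.052-s)*w+n
def down(p,yaw):
    y=np.array([np.cos(yaw),np.sin(yaw),0]);z=np.array([0,0,-1.])
    return np.array(p,float),R.from_matrix(np.c_[np.cross(y,z),y,z])
def here():
    o=arm.get_obs();return o['tool_pos'],R.from_rotvec(o['orientation'])
def emit(way,g,step=.034,deg=6.3,start=None):
    p,q=start or here(); seq=[]
    for P,Q,*st in way:
        s=st[0] if st else step
        n=int(np.ceil(max(np.linalg.norm(P-p)/s,np.degrees((Q*q.inv()).magnitude())/deg,1)))
        rv=(Q*q.inv()).as_rotvec()
        for i in range(1,n+1): seq.append((p+(P-p)*i/n,R.from_rotvec(rv*i/n)*q))
        p,q=P,Q
    p,q=start or here()
    for k in range(0,len(seq),5):
        rows=[]
        for P,Q in seq[k:k+5]:
            rows.append([round(float(x),3) for x in np.r_[(P-p)/.4,(Q*q.inv()).as_rotvec()/np.radians(120)]]+[g])
        print(json.dumps([rows])); 
        r=np.array(rows[-1][:6]); p=p+r[:3]*.4; q=R.from_rotvec(r[3:]*np.radians(120))*q
E
python3 - <<'E'
from plan import *
L=.7
x=tip(.52,L)
emit([wall('FR',x[0]+.06,x[1]+.10,0,L),wall('FR',x[0]+.035,x[1]-.003,0,L)],0)
E
```

```text
[[[0.067, 0.045, -0.008, 0.018, -0.008, 0.043, 0], [0.134, 0.091, -0.016, 0.037, -0.016, 0.085, 0], [0.201, 0.136, -0.025, 0.055, -0.025, 0.128, 0], [0.268, 0.181, -0.033, 0.073, -0.033, 0.17, 0], [0.335, 0.226, -0.041, 0.091, -0.041, 0.213, 0]]]
[[[0.066, 0.046, -0.008, 0.019, -0.008, 0.043, 0], [0.133, 0.091, -0.016, 0.037, -0.016, 0.085, 0], [0.2, 0.136, -0.025, 0.055, -0.025, 0.128, 0], [0.267, 0.181, -0.033, 0.074, -0.033, 0.17, 0], [0.334, 0.227, -0.041, 0.092, -0.041, 0.213, 0]]]
[[[0.067, 0.045, -0.008, 0.018, -0.008, 0.043, 0], [0.134, 0.09, -0.017, 0.036, -0.016, 0.085, 0], [0.201, 0.136, -0.025, 0.055, -0.025, 0.128, 0], [0.268, 0.181, -0.033, 0.073, -0.033, 0.17, 0], [0.335, 0.226, -0.041, 0.091, -0.041, 0.213, 0]]]
[[[0.067, 0.045, -0.008, 0.018, -0.008, 0.043, 0], [0.133, 0.091, -0.017, 0.037, -0.016, 0.085, 0], [0.2, 0.136, -0.025, 0.055, -0.025, 0.128, 0], [0.267, 0.181, -0.033, 0.073, -0.033, 0.17, 0], [0.26, 0.195, -0.097, 0.073, -0.033, 0.17, 0]]]
[[[-0.007, 0.014, -0.065, 0.0, 0.0, 0.0, 0], [-0.014, 0.028, -0.129, 0.0, 0.0, 0.0, 0], [-0.021, 0.042, -0.193, 0.0, 0.0, 0.0, 0]]]
```

Request:
play_rows(deltas=[[[0.067,0.045,-0.008,0.018,-0.008,0.043,0],[0.134,0.091,-0.016,0.037,-0.016,0.085,0],[0.201,0.136,-0.025,0.055,-0.025,0.128,0],[0.268,0.181,-0.033,0.073,-0.033,0.17,0],[0.335,0.226,-0.041,0.091,-0.041,0.213,0]]], newtons=5)

```text
clock: 0.52
tool_pos: [0.2966, -0.5123, 0.1888]
orientation: [-2.773, -1.033, -0.163]
ft_force: [0.1, -0.4, -0.3]
grip_width: 0.678
grip_force: 0.0
```

Request:
play_rows(deltas=[[[0.067,0.045,-0.008,0.018,-0.008,0.043,0],[0.134,0.091,-0.016,0.037,-0.016,0.085,0],[0.201,0.136,-0.025,0.055,-0.025,0.128,0],[0.268,0.181,-0.033,0.073,-0.033,0.17,0],[0.335,0.226,-0.041,0.091,-0.041,0.213,0]]])

```text
clock: 0.93
tool_pos: [0.4305, -0.422, 0.1723]
orientation: [-2.318, -1.536, -0.301]
ft_force: [0.5, -0.4, -0.2]
grip_width: 0.328
grip_force: 0.0
```

Request:
play_rows(deltas=[[[0.067,0.045,-0.008,0.018,-0.008,0.043,0],[0.134,0.091,-0.016,0.037,-0.016,0.085,0],[0.201,0.136,-0.025,0.055,-0.025,0.128,0],[0.268,0.181,-0.033,0.073,-0.033,0.17,0],[0.335,0.226,-0.041,0.091,-0.041,0.213,0]]])

```text
clock: 1.35
tool_pos: [0.5644, -0.3319, 0.1557]
orientation: [-1.78, -1.918, -0.412]
ft_force: [-0.5, -1.5, -0.3]
grip_width: 0.007
grip_force: 0.0
```

Request:
play_rows(deltas=[[[0.067,0.045,-0.008,0.018,-0.008,0.043,0],[0.133,0.091,-0.016,0.037,-0.016,0.085,0],[0.2,0.136,-0.025,0.055,-0.025,0.128,0],[0.267,0.181,-0.033,0.073,-0.033,0.17,0],[0.267,0.181,-0.033,0.073,-0.033,0.17,0]]])

```text
clock: 1.77
tool_pos: [0.6736, -0.2529, 0.1388]
orientation: [-1.296, -2.135, -0.483]
ft_force: [0.1, 2.0, -1.2]
grip_width: 0.008
grip_force: 0.0
```

```bash
cat > push.py <<'E'
import sys
from plan import *
def push(n,a0,t,L,s=.014,end=np.pi/2):
    w=[];x=tip(a0-.05,L,s)
    w.append(wall(n,x[0]+.03,x[1]-.003,t,L));w.append(wall(n,x[0],x[1],t,L)+(.015,))
    for a in np.linspace(a0-.05,end,11)[1:]:
        c=tip(a,L,s);w.append(wall(n,c[0],c[1],t,L)+(.01,))
    c=tip(end,L,s);w+=[wall(n,c[0]-.0,c[1],t,L)]
    w.append(wall(n,c[0]+.03,c[1]+.005,t,L)+(.015,));return w
E
python3 - <<'E'
from push import *
P,Q=wall('FR',tip(.52,.7)[0]+.06,tip(.52,.7)[1]+.1,0,.7);p,q=here();print(P-p,(Q*q.inv()).magnitude())
emit(push('FR',.56,0,.7),0)
E
```

```text
[-0.00344077 -0.00642749  0.00372384] 0.012953424822650822
[[[-0.011, 0.013, -0.062, -0.001, 0.0, -0.001, 0], [-0.021, 0.025, -0.125, -0.002, 0.0, -0.002, 0], [-0.032, 0.038, -0.187, -0.003, 0.0, -0.004, 0], [-0.042, 0.05, -0.249, -0.004, 0.0, -0.005, 0], [-0.053, 0.073, -0.247, -0.004, 0.0, -0.005, 0]]]
[[[-0.012, 0.022, 0.003, 0.0, 0.0, 0.0, 0], [-0.023, 0.044, 0.005, 0.0, 0.0, 0.0, 0], [-0.026, 0.05, 0.017, 0.0, 0.0, 0.0, 0], [-0.029, 0.057, 0.029, 0.0, 0.0, 0.0, 0], [-0.033, 0.065, 0.039, 0.0, 0.0, 0.0, 0]]]
[[[-0.004, 0.007, 0.009, 0.0, 0.0, 0.0, 0], [-0.008, 0.014, 0.015, 0.0, 0.0, 0.0, 0], [-0.011, 0.022, 0.021, 0.0, 0.0, 0.0, 0], [-0.016, 0.03, 0.025, 0.0, 0.0, 0.0, 0], [-0.02, 0.038, 0.029, 0.0, 0.0, 0.0, 0]]]
[[[-0.004, 0.009, 0.003, 0.0, 0.0, 0.0, 0], [-0.009, 0.018, 0.004, 0.0, 0.0, 0.0, 0], [-0.009, 0.018, 0.004, 0.0, 0.0, 0.0, 0], [0.003, -0.004, 0.008, 0.0, 0.0, 0.0, 0], [0.014, -0.027, 0.012, 0.0, 0.0, 0.0, 0]]]
[[[0.011, -0.022, 0.005, 0.0, 0.0, 0.0, 0]]]
```

```bash
python3 - <<'E'
s=open('plan.py').read()
s=s.replace("p,q=start or here(); seq=[]","start=start or load(); p,q=start; seq=[]").replace("    p,q=start or here()\n    for k","    p,q=start\n    for k")
s+="    np.save('cmd.npy',np.r_[p,q.as_rotvec()])\ndef load():\n    c=np.load('cmd.npy');return c[:3],R.from_rotvec(c[3:])\n"
open('plan.py','w').write(s)
E
python3 - <<'E'
from push import *
P,Q=wall('FR',tip(.52,.7)[0]+.06,tip(.52,.7)[1]+.1,0,.7);p,q=here();print(P-p)
np.save('cmd.npy',np.r_[P,Q.as_rotvec()])
emit(push('FR',.56,0,.7),0)
E
```

```text
[-0.00344077 -0.00642749  0.00372384]
[[[-0.008, 0.017, -0.065, -0.0, -0.0, -0.0, 0], [-0.017, 0.033, -0.129, -0.0, -0.0, -0.0, 0], [-0.025, 0.05, -0.194, -0.0, -0.0, -0.0, 0], [-0.034, 0.066, -0.259, -0.0, -0.0, -0.0, 0], [-0.045, 0.089, -0.256, -0.0, -0.0, -0.0, 0]]]
[[[-0.011, 0.022, 0.002, -0.0, -0.0, -0.0, 0], [-0.022, 0.044, 0.005, -0.0, -0.0, -0.0, 0], [-0.025, 0.05, 0.017, -0.0, -0.0, -0.0, 0], [-0.029, 0.057, 0.029, -0.0, -0.0, -0.0, 0], [-0.033, 0.065, 0.039, -0.0, -0.0, -0.0, 0]]]
[[[-0.004, 0.007, 0.008, -0.0, -0.0, -0.0, 0], [-0.007, 0.014, 0.015, -0.0, -0.0, -0.0, 0], [-0.011, 0.022, 0.02, -0.0, -0.0, -0.0, 0], [-0.015, 0.03, 0.025, -0.0, -0.0, -0.0, 0], [-0.019, 0.038, 0.029, -0.0, -0.0, -0.0, 0]]]
[[[-0.005, 0.009, 0.002, -0.0, -0.0, -0.0, 0], [-0.009, 0.018, 0.004, -0.0, -0.0, -0.0, 0], [-0.009, 0.018, 0.004, -0.0, -0.0, -0.0, 0], [0.002, -0.004, 0.008, -0.0, -0.0, -0.0, 0], [0.013, -0.027, 0.012, -0.0, -0.0, -0.0, 0]]]
[[[0.012, -0.022, 0.004, -0.0, -0.0, -0.0, 0]]]
```

Request:
play_rows(deltas=[[[-0.008,0.017,-0.065,0,0,0,0],[-0.017,0.033,-0.129,0,0,0,0],[-0.025,0.05,-0.194,0,0,0,0],[-0.034,0.066,-0.259,0,0,0,0],[-0.034,0.066,-0.259,0,0,0,0]]])

```text
clock: 2.18
tool_pos: [0.6541, -0.2316, 0.0341]
orientation: [-1.311, -2.128, -0.478]
ft_force: [-0.4, 0.9, -0.9]
grip_width: 0.006
grip_force: 0.0
```

Request:
play_rows(deltas=[[[0,0,0,0,0,0,0],[0,0,0,0,0,0,0]]])

```text
clock: 2.35
tool_pos: [0.6576, -0.2343, 0.0409]
orientation: [-1.316, -2.135, -0.481]
ft_force: [0.1, -0.7, 2.1]
grip_width: 0.006
grip_force: 0.0
```

```bash
python3 - <<'E'
from push import *
x=tip(.51,.7);P,Q=wall('FR',x[0]+.03,x[1]-.003,0,.7);p,q=here();print(P-p,(Q*q.inv()).as_rotvec(),p)
o=arm.get_obs();print(o['qpos'],o['dq'],o['clock'])
a,d=grab('side');cv2.imwrite('pics/s1.png',cv2.resize(a[100:250,230:430],(800,600),interpolation=3))
E
```

```text
[-0.00086779  0.00163203 -0.00191194] [0.00172003 0.00405326 0.00288646] [ 0.65762279 -0.23433637  0.04094465]
[ 0.70358543  1.15789621 -0.53004068  0.9330252   0.01724038  1.64988703
  0.7994231 ] [ 7.08816320e-04 -1.50100365e-02 -2.57730231e-03 -1.01619105e-02
 -2.82773381e-04 -4.53139835e-03 -2.39855586e-05] 2.35
```

View pics/s1.png

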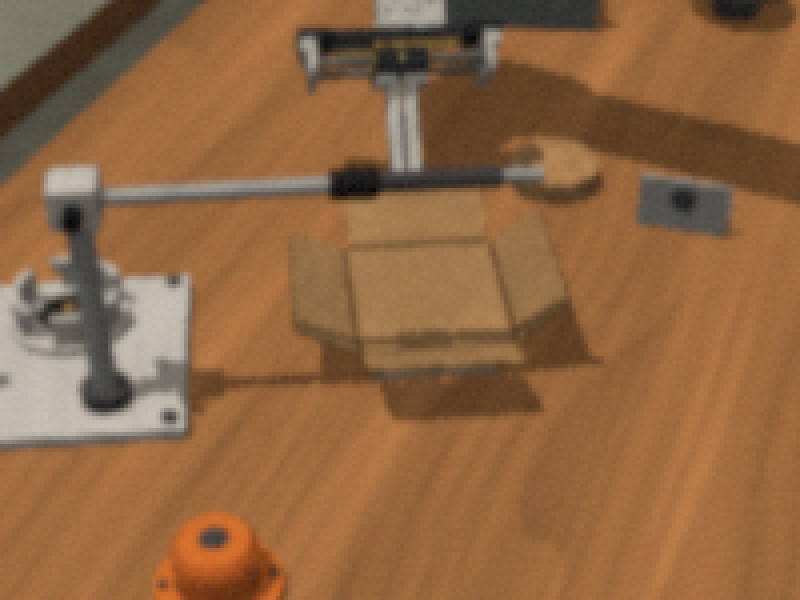

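The gripper is below and outside the far-right wall (crop pixel 405,170), leaning outward and clear of the puck. Pushing now.

Request:
play_rows(deltas=[[[-0.006,0.011,0.002,0,0,0,0],[-0.011,0.023,0.003,0,0,0,0],[-0.022,0.045,0.005,0,0,0,0],[-0.033,0.067,0.008,0,0,0,0],[-0.036,0.073,0.02,0,0,0,0]]])

```text
clock: 2.82
tool_pos: [0.642, -0.203, 0.0479]
orientation: [-1.313, -2.134, -0.48]
ft_force: [0.1, -0.0, -0.7]
grip_width: 0.009
grip_force: 0.3
```

Request:
play_rows(deltas=[[[-0.004,0.007,0.012,0,0,0,0],[-0.008,0.015,0.022,0,0,0,0],[-0.012,0.022,0.031,0,0,0,0],[-0.015,0.029,0.037,0,0,0,0],[-0.019,0.037,0.042,0,0,0,0]]])

```text
clock: 3.23
tool_pos: [0.635, -0.1898, 0.0646]
orientation: [-1.315, -2.134, -0.481]
ft_force: [1.2, -2.2, -0.1]
grip_width: 0.006
grip_force: 0.5
```

Request:
play_rows(deltas=[[[-0.004,0.008,0.005,0,0,0,0],[-0.008,0.016,0.009,0,0,0,0],[-0.013,0.025,0.011,0,0,0,0],[-0.017,0.034,0.013,0,0,0,0],[-0.017,0.034,0.013,0,0,0,0]]])

```text
clock: 3.65
tool_pos: [0.6279, -0.1752, 0.0697]
orientation: [-1.314, -2.134, -0.48]
ft_force: [0.3, -0.3, -0.2]
grip_width: 0.004
grip_force: 0.0
```

Request:
play_rows(deltas=[[[0,0,0,0,0,0,0],[0,0,0,0,0,0,0]]])

```text
clock: 3.82
tool_pos: [0.6281, -0.1762, 0.0693]
orientation: [-1.315, -2.134, -0.48]
ft_force: [0.2, 0.3, -0.1]
grip_width: 0.008
grip_force: 0.0
```

```bash
python3 - <<'E'
from push import *; from fit import *
c=tip(np.pi/2,.7);P,Q=wall('FR',c[0],c[1],0,.7);p,q=here();print(P-p)
np.save('cmd.npy',np.r_[P,Q.as_rotvec()])
for n in('top','side'):
  a,d=grab(n);w=cloud(n,d).reshape(-1,3);w=w[np.isfinite(w[:,0])&(w[:,2]<.12)];print(n,walls(C[0],C[1],YAW,w))
x=tip(.36,.7)
w1=wall('FR',c[0]+.03,c[1]+.006,0,.7)+(.016,)
w2=wall('FR',c[0]+.07,c[1]+.13,0,.7)
w3=wall('FL',x[0]+.07,x[1]+.14,-.04,.7)
w4=wall('FL',x[0]+.03,x[1]-.0,-.04,.7)+(.025,)
emit([w1,w2,w3,w4],0)
E
```

```text
[-0.00036434  0.00085138 -0.00047644]
top {'NL': (np.int64(525), array([0.28, 0.34, 0.4 , 0.46, 2.97])), 'NR': (np.int64(598), array([0.62, 0.67, 0.71, 0.78, 3.05])), 'FR': (np.int64(278), array([1.35, 1.57, 1.61, 2.99, 3.11])), 'FL': (np.int64(631), array([0.32, 0.38, 0.45, 0.52, 3.04]))}
side {'NL': (np.int64(173), array([0.34, 0.36, 0.38, 0.4 , 3.08])), 'NR': (np.int64(295), array([0.58, 0.63, 0.67, 0.7 , 0.75])), 'FR': (np.int64(324), array([1.5 , 1.55, 1.59, 1.64, 1.73])), 'FL': (np.int64(279), array([0.39, 0.42, 0.44, 0.48, 1.07]))}
[[[0.017, -0.033, 0.008, -0.0, -0.0, -0.0, 0], [0.034, -0.067, 0.015, -0.0, -0.0, -0.0, 0], [0.045, -0.089, 0.093, -0.0, -0.0, -0.0, 0], [0.056, -0.112, 0.17, -0.0, -0.0, -0.0, 0], [0.068, -0.134, 0.248, -0.0, -0.0, -0.0, 0]]]
[[[0.011, -0.022, 0.077, -0.0, -0.0, -0.0, 0], [0.025, 0.001, 0.074, -0.037, 0.012, -0.032, 0], [0.039, 0.025, 0.071, -0.073, 0.024, -0.065, 0], [0.054, 0.048, 0.067, -0.11, 0.036, -0.097, 0], [0.068, 0.072, 0.064, -0.146, 0.048, -0.129, 0]]]
[[[0.014, 0.023, -0.003, -0.037, 0.012, -0.032, 0], [0.029, 0.047, -0.006, -0.073, 0.
[... 238 characters left out ...]
, -0.073, 0.024, -0.064, 0], [0.043, 0.07, -0.009, -0.11, 0.036, -0.097, 0], [0.057, 0.094, -0.012, -0.146, 0.048, -0.129, 0], [0.072, 0.117, -0.015, -0.183, 0.06, -0.161, 0]]]
[[[0.014, 0.024, -0.004, -0.036, 0.012, -0.033, 0], [0.028, 0.047, -0.007, -0.073, 0.024, -0.065, 0], [0.043, 0.07, -0.01, -0.109, 0.036, -0.097, 0], [0.057, 0.094, -0.013, -0.146, 0.048, -0.129, 0], [0.071, 0.117, -0.016, -0.182, 0.06, -0.162, 0]]]
[[[-0.015, -0.007, -0.059, -0.0, 0.0, 0.0, 0], [-0.03, -0.015, -0.117, -0.0, 0.0, 0.0, 0], [-0.045, -0.022, -0.175, -0.0, 0.0, 0.0, 0], [-0.059, -0.03, -0.234, -0.0, 0.0, 0.0, 0], [-0.074, -0.037, -0.292, -0.0, 0.0, 0.0, 0]]]
[[[-0.015, -0.008, -0.058, -0.0, 0.0, 0.0, 0]]]
```

```bash
python3 - <<'E'
from push import *
c=tip(np.pi/2,.7); L=.5;t=-.05
x=tip(.39,L)
w1=wall('FR',c[0]+.03,c[1]+.006,0,.7)+(.016,)
w2=wall('FR',c[0]+.07,c[1]+.13,0,.7)
w3=wall('FL',x[0]+.05,x[1]+.14,t,L)
w4=wall('FL',x[0]+.03,x[1]-.0,t,L)+(.025,)
emit([w1,w2,w3,w4],0)
E
```

```text
[[[-0.012, -0.016, 0.005, 0.037, -0.012, 0.032, 0], [-0.024, -0.033, 0.011, 0.073, -0.024, 0.065, 0], [-0.036, -0.049, 0.016, 0.11, -0.036, 0.097, 0], [-0.048, -0.065, 0.021, 0.146, -0.048, 0.129, 0], [-0.06, -0.082, 0.026, 0.183, -0.06, 0.162, 0]]]
[[[-0.012, -0.016, 0.006, 0.036, -0.012, 0.032, 0], [-0.024, -0.033, 0.011, 0.073, -0.024, 0.064, 0], [-0.036, -0.049, 0.016, 0.109, -0.036, 0.096, 0], [-0.048, -0.065, 0.021, 0.146, -0.048, 0.129, 0], [-0.06, -0.082, 0.027, 0.182, -0.06, 0.161, 0]]]
[[[-0.012, -0.016, 0.005, 0.037, -0.012, 0.032, 0], [-0.023, -0.032, 0.01, 0.073, -0.024, 0.065, 0], [-0.035, -0.049, 0.015, 0.11, -0.036, 0.097, 0], [-0.047, -0.065, 0.021, 0.147, -0.048, 0.129, 0], [-0.059, -0.081, 0.026, 0.183, -0.06, 0.162, 0]]]
[[[-0.012, -0.017, 0.005, 0.037, -0.012, 0.032, 0], [-0.024, -0.033, 0.01, 0.073, -0.024, 0.064, 0], [-0.036, -0.05, 0.016, 0.11, -0.036, 0.096, 0], [-0.048, -0.066, 0.021, 0.146, -0.048, 0.129, 0], [-0.037, -0.088, 0.098, 0.146, -0.048, 0.129, 0]]]
[[[0.011, -0.023, 0.078, 0.0, 0.0, -0.0, 0], [0.023, -0.045, 0.155, 0.0, 0.0, -0.0, 0], [0.034, -0.
[... 525 characters left out ...]
0], [0.054, 0.09, -0.013, -0.133, 0.043, -0.145, 0], [0.068, 0.112, -0.016, -0.166, 0.054, -0.181, 0]]]
[[[0.013, 0.022, -0.003, -0.034, 0.011, -0.036, 0], [0.027, 0.045, -0.007, -0.067, 0.022, -0.072, 0], [0.04, 0.067, -0.01, -0.1, 0.033, -0.108, 0], [0.054, 0.09, -0.013, -0.133, 0.044, -0.144, 0], [0.067, 0.112, -0.016, -0.166, 0.055, -0.18, 0]]]
[[[0.014, 0.023, -0.003, -0.034, 0.011, -0.036, 0], [0.006, 0.019, -0.062, -0.034, 0.011, -0.036, 0], [-0.001, 0.015, -0.12, -0.034, 0.011, -0.036, 0], [-0.008, 0.011, -0.178, -0.034, 0.011, -0.036, 0], [-0.016, 0.008, -0.237, -0.034, 0.011, -0.036, 0]]]
[[[-0.007, -0.004, -0.058, 0.0, -0.0, -0.0, 0], [-0.015, -0.008, -0.116, 0.0, -0.0, -0.0, 0]]]
```

Request:
play_rows(deltas=[[[0.017,-0.033,0.008,0,0,0,0],[0.034,-0.067,0.015,0,0,0,0],[0.045,-0.089,0.093,0,0,0,0],[0.056,-0.112,0.17,0,0,0,0],[0.068,-0.134,0.248,0,0,0,0]]])

```text
clock: 4.33
tool_pos: [0.6552, -0.2303, 0.1695]
orientation: [-1.315, -2.133, -0.48]
ft_force: [-0.5, 0.3, 0.4]
grip_width: 0.007
grip_force: 0.0
```

Request:
play_rows(deltas=[[[0.014,0.022,-0.004,-0.033,0.011,-0.036,0],[0.027,0.045,-0.007,-0.067,0.022,-0.072,0],[0.041,0.067,-0.01,-0.1,0.033,-0.108,0],[0.054,0.089,-0.013,-0.133,0.044,-0.144,0],[0.068,0.112,-0.016,-0.166,0.055,-0.18,0]]])

```text
clock: 4.75
tool_pos: [0.6827, -0.1851, 0.1624]
orientation: [-1.914, -1.932, -0.172]
ft_force: [0.3, 1.1, 0.0]
grip_width: 0.005
grip_force: 0.0
```

Request:
play_rows(deltas=[[[0.013,0.022,-0.003,-0.034,0.011,-0.036,0],[0.027,0.045,-0.007,-0.067,0.021,-0.072,0],[0.04,0.067,-0.01,-0.1,0.032,-0.108,0],[0.054,0.09,-0.013,-0.133,0.043,-0.145,0],[0.068,0.112,-0.016,-0.166,0.054,-0.181,0]]])

```text
clock: 5.17
tool_pos: [0.71, -0.1398, 0.1563]
orientation: [-2.448, -1.589, 0.174]
ft_force: [0.1, 0.1, -0.3]
grip_width: 0.003
grip_force: 0.0
```

Request:
play_rows(deltas=[[[0.013,0.022,-0.003,-0.034,0.011,-0.036,0],[0.027,0.045,-0.007,-0.067,0.022,-0.072,0],[0.04,0.067,-0.01,-0.1,0.033,-0.108,0],[0.054,0.09,-0.013,-0.133,0.044,-0.144,0],[0.067,0.112,-0.016,-0.166,0.055,-0.18,0]]])

```text
clock: 5.58
tool_pos: [0.7369, -0.0944, 0.1499]
orientation: [-2.882, -1.098, 0.555]
ft_force: [0.1, -0.5, 1.0]
grip_width: 0.007
grip_force: 0.0
```

Request:
play_rows(deltas=[[[0.014,0.023,-0.003,-0.034,0.011,-0.036,0],[0.027,0.045,-0.007,-0.067,0.022,-0.073,0],[0.041,0.067,-0.01,-0.1,0.033,-0.109,0],[0.041,0.067,-0.01,-0.1,0.033,-0.109,0],[0.041,0.067,-0.01,-0.1,0.033,-0.109,0]]])

```text
clock: 6.0
tool_pos: [0.753, -0.067, 0.1435]
orientation: [2.853, 0.684, -0.736]
ft_force: [0.1, -0.5, 0.7]
grip_width: 0.002
grip_force: 0.0
```

```bash
python3 - <<'E'
from push import *
L=.5;t=-.05;x=tip(.39,L)
P,Q=wall('FL',x[0]+.05,x[1]+.14,t,L);p,q=here();print(P-p,(Q*q.inv()).as_rotvec());print(arm.get_obs()['qpos'])
emit([wall('FL',x[0]+.03,x[1]-.0,t,L)+(.025,)],0,start=(p,q))
a,d=grab('top');cv2.imwrite('pics/t2.png',cv2.resize(a[60:260,240:460],(660,600),interpolation=3))
E
```

```text
[ 0.00389938 -0.00930182  0.03248891] [ 0.00261452 -0.00419852 -0.00300991]
[-4.19797451e-02  1.05781282e+00  1.62509854e-03  7.27369843e-01
  2.08408178e-01  1.81652274e+00 -1.13738083e+00]
[[[-0.007, -0.009, -0.054, 0.0, -0.0, -0.0, 0], [-0.014, -0.018, -0.108, 0.0, -0.001, -0.001, 0], [-0.021, -0.027, -0.161, 0.001, -0.001, -0.001, 0], [-0.028, -0.037, -0.215, 0.001, -0.002, -0.001, 0], [-0.035, -0.046, -0.269, 0.001, -0.002, -0.001, 0]]]
```

View pics/t2.png

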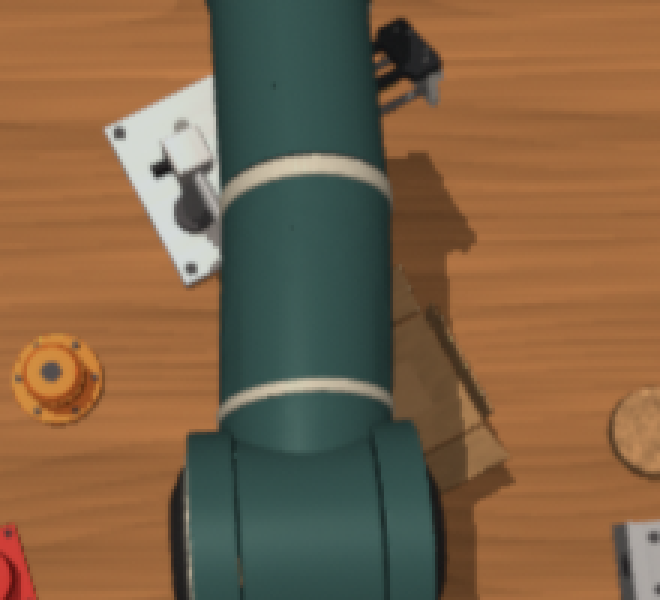

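The top view shows the forearm crossing over the boom, with the gripper at about (405,70) beyond the carton. I need to check the forearm's height before descending.

```bash
python3 - <<'E'
from push import *
a,d=grab('side');w=cloud('side',d);cv2.imwrite('pics/s2.png',a[40:300,150:560])
# arm points: lowest z among points near the boom line
c,s=np.cos(YAW),np.sin(YAW);q=w.reshape(-1,3);q=q[np.isfinite(q[:,0])]
l=(q-C)@np.array([[c,-s,0],[s,c,0],[0,0,1.]])
for x0 in np.arange(-.1,.4,.05):
  m=(abs(l[:,0]-x0)<.025)&(l[:,1]>-.2)&(l[:,1]<.2)&(q[:,2]>.215);print(round(x0,2),m.sum(),np.round(np.percentile(q[m][:,2],[0,2,10]),3) if m.sum()>5 else '', np.round(l[m][np.argsort(q[m][:,2])[:3],:2],3).tolist())
E
```

```text
-0.1 0  []
-0.05 4  [[-0.03, 0.15], [-0.027, 0.152], [-0.026, 0.159]]
0.0 1162 [0.457 0.468 0.482] [[0.021, 0.118], [0.024, 0.121], [0.004, 0.129]]
0.05 1274 [0.448 0.458 0.472] [[0.062, 0.099], [0.071, 0.098], [0.067, 0.099]]
0.1 1163 [0.434 0.444 0.459] [[0.12, 0.071], [0.122, 0.073], [0.124, 0.073]]
0.15 1061 [0.42  0.431 0.447] [[0.173, 0.041], [0.154, 0.051], [0.158, 0.054]]
0.2 1672 [0.217 0.235 0.253] [[0.19, -0.044], [0.193, -0.052], [0.224, 0.04]]
0.25 2048 [0.215 0.235 0.27 ] [[0.231, 0.037], [0.238, 0.043], [0.236, 0.038]]
0.3 1466 [0.285 0.316 0.347] [[0.276, -0.006], [0.275, -0.002], [0.279, -0.014]]
0.35 821 [0.342 0.375 0.389] [[0.326, -0.008], [0.326, -0.013], [0.326, -0.02]]
```

View pics/s2.png

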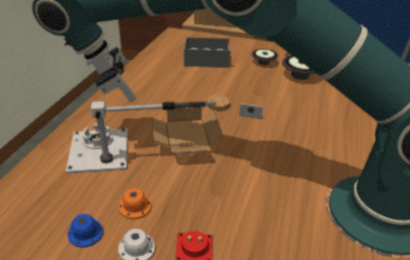

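The forearm is at z≥0.43 above the boom, so it has plenty of clearance. The gripper sits to the far side of the boom.

```bash
python3 - <<'E'
from push import *
L=.5;t=-.05;x=tip(.39,L)
P,Q=wall('FL',x[0]+.05,x[1]+.14,t,L);P=P-.4*np.array([.011,-.022,.077]);print(P-here()[0])
c=tip(np.pi/2,L)
w=push('FL',.44,t,L); w[0]=w[0]+(.027,)
emit(w,0,start=(P,Q))
E
```

```text
[-0.00046742  0.00166975 -0.00037127]
[[[-0.007, -0.009, -0.056, 0.0, 0.0, 0.0, 0], [-0.013, -0.018, -0.112, 0.0, 0.0, 0.0, 0], [-0.02, -0.027, -0.168, 0.0, 0.0, 0.0, 0], [-0.027, -0.036, -0.224, 0.0, 0.0, 0.0, 0], [-0.034, -0.045, -0.281, 0.0, 0.0, 0.0, 0]]]
[[[-0.022, -0.011, 0.003, 0.0, 0.0, 0.0, 0], [-0.044, -0.022, 0.005, 0.0, 0.0, 0.0, 0], [-0.067, -0.033, 0.008, 0.0, 0.0, 0.0, 0], [-0.072, -0.036, 0.022, 0.0, 0.0, 0.0, 0], [-0.078, -0.039, 0.036, 0.0, 0.0, 0.0, 0]]]
[[[-0.008, -0.004, 0.013, 0.0, 0.0, 0.0, 0], [-0.017, -0.009, 0.024, 0.0, 0.0, 0.0, 0], [-0.027, -0.014, 0.034, 0.0, 0.0, 0.0, 0], [-0.038, -0.019, 0.043, 0.0, 0.0, 0.0, 0], [-0.047, -0.024, 0.048, 0.0, 0.0, 0.0, 0]]]
[[[-0.009, -0.004, 0.005, 0.0, 0.0, 0.0, 0], [-0.018, -0.009, 0.008, 0.0, 0.0, 0.0, 0], [-0.028, -0.014, 0.01, 0.0, 0.0, 0.0, 0], [-0.028, -0.014, 0.01, 0.0, 0.0, 0.0, 0], [-0.006, -0.003, 0.014, 0.0, 0.0, 0.0, 0]]]
[[[0.022, 0.011, 0.004, 0.0, 0.0, 0.0, 0], [0.045, 0.023, 0.008, 0.0, 0.0, 0.0, 0]]]
```

Request:
play_rows(deltas=[[[-0.007,-0.009,-0.056,0,0,0,0],[-0.013,-0.018,-0.112,0,0,0,0],[-0.02,-0.027,-0.168,0,0,0,0],[-0.027,-0.036,-0.224,0,0,0,0],[-0.034,-0.045,-0.281,0,0,0,0]]])

```text
clock: 6.52
tool_pos: [0.7393, -0.0881, 0.0335]
orientation: [2.856, 0.68, -0.73]
ft_force: [0.4, 0.6, 0.6]
grip_width: 0.008
grip_force: 0.0
```

Request:
play_rows(deltas=[[[0,0,0,0,0,0,0],[-0.022,-0.011,0.003,0,0,0,0],[-0.044,-0.022,0.005,0,0,0,0],[-0.067,-0.033,0.008,0,0,0,0],[-0.072,-0.036,0.022,0,0,0,0]]])

```text
clock: 6.93
tool_pos: [0.71, -0.1022, 0.0437]
orientation: [2.855, 0.679, -0.732]
ft_force: [-0.0, 0.2, -1.2]
grip_width: 0.007
grip_force: 0.3
```

Request:
play_rows(deltas=[[[-0.006,-0.003,0.014,0,0,0,0],[-0.014,-0.007,0.027,0,0,0,0],[-0.023,-0.012,0.038,0,0,0,0],[-0.033,-0.017,0.048,0,0,0,0],[-0.044,-0.022,0.057,0,0,0,0]]])

```text
clock: 7.35
tool_pos: [0.6929, -0.1098, 0.0652]
orientation: [2.854, 0.681, -0.732]
ft_force: [0.5, 0.4, -0.1]
grip_width: 0.002
grip_force: 0.6
```

Request:
play_rows(deltas=[[[-0.009,-0.005,0.005,0,0,0,0],[-0.018,-0.009,0.01,0,0,0,0],[-0.027,-0.014,0.013,0,0,0,0],[-0.037,-0.019,0.015,0,0,0,0],[-0.037,-0.019,0.015,0,0,0,0]]])

```text
clock: 7.77
tool_pos: [0.6775, -0.1179, 0.0708]
orientation: [2.854, 0.68, -0.734]
ft_force: [0.4, -0.1, 0.4]
grip_width: 0.008
grip_force: 0.0
```

Request:
play_rows(deltas=[[[0,0,0,0,0,0,0],[0,0,0,0,0,0,0]]])

```text
clock: 7.93
tool_pos: [0.6781, -0.1172, 0.0705]
orientation: [2.854, 0.681, -0.734]
ft_force: [-0.3, -0.4, -1.3]
grip_width: 0.006
grip_force: 0.0
```

```bash
python3 - <<'E'
from push import *; from fit import *
L=.5;t=-.05
c=tip(np.pi/2,L);P,Q=wall('FL',c[0],c[1],t,L);p,q=here();print(P-p,arm.get_obs()['qpos'])
a,d=grab('side');w=cloud('side',d).reshape(-1,3);w=w[np.isfinite(w[:,0])&(w[:,2]<.12)];print(walls(C[0],C[1],YAW,w))
x=tip(.6,.7)
emit([wall('FL',c[0]+.03,c[1]+.006,t,L)+(.016,),wall('FL',c[0]+.06,c[1]+.16,t,L),wall('NR',.04,.2,-.04,.2)],0,start=(P,Q))
E
```

```text
[-0.00054912  0.00083712 -0.00029819] [ 1.57620429e-02  9.45954026e-01  9.42178522e-04  1.11213872e+00
  2.27534646e-01  1.53720097e+00 -1.14632865e+00]
{'NL': (np.int64(173), array([0.34, 0.37, 0.39, 0.4 , 2.46])), 'NR': (np.int64(286), array([0.59, 0.63, 0.67, 0.7 , 0.74])), 'FR': (np.int64(326), array([1.52, 1.56, 1.6 , 1.65, 1.74])), 'FL': (np.int64(106), array([1.14, 1.38, 1.54, 3.01, 3.11]))}
[[[0.033, 0.017, 0.008, 0.0, 0.0, 0.0, 0], [0.067, 0.034, 0.015, 0.0, 0.0, 0.0, 0], [0.08, 0.041, 0.092, 0.0, 0.0, 0.0, 0], [0.094, 0.047, 0.169, 0.0, 0.0, 0.0, 0], [0.107, 0.054, 0.246, 0.0, 0.0, 0.0, 0]]]
[[[0.013, 0.007, 0.077, 0.0, 0.0, 0.0, 0], [0.027, 0.014, 0.154, 0.0, 0.0, 0.0, 0], [-0.041, -0.017, 0.155, 0.019, -0.037, -0.0, 0], [-0.109, -0.048, 0.157, 0.038, -0.075, 0.0, 0], [-0.177, -0.079, 0.158, 0.057, -0.112, 0.0, 0]]]
[[[-0.068, -0.031, 0.001, 0.018, -0.037, -0.0, 0], [-0.136, -0.062, 0.003, 0.037, -0.074, -0.0, 0], [-0.204, -0.093, 0.004, 0.056, -0.112, -0.0, 0], [-0.272, -0.124, 0.005, 0.075, -0.149, -0.0, 0], [-0.34, -0.154, 0.007, 0.094, -0.186, -0.0, 0]]]
```

Request:
play_rows(deltas=[[[0.033,0.017,0.008,0,0,0,0],[0.067,0.034,0.015,0,0,0,0],[0.08,0.041,0.092,0,0,0,0],[0.094,0.047,0.169,0,0,0,0],[0.107,0.054,0.246,0,0,0,0]]])

```text
clock: 8.4
tool_pos: [0.721, -0.0954, 0.1697]
orientation: [2.854, 0.681, -0.735]
ft_force: [-0.2, 0.4, 1.1]
grip_width: 0.006
grip_force: 0.0
```

Request:
play_rows(deltas=[[[0.013,0.007,0.077,0,0,0,0],[0.027,0.014,0.154,0,0,0,0],[-0.041,-0.017,0.155,0.019,-0.037,0,0],[-0.109,-0.048,0.157,0.038,-0.075,0,0],[-0.177,-0.079,0.158,0.057,-0.112,0,0]]])

```text
clock: 8.82
tool_pos: [0.6755, -0.1179, 0.2314]
orientation: [2.953, 0.709, -0.458]
ft_force: [1.8, -0.8, -0.4]
grip_width: 0.004
grip_force: 0.0
```

Request:
play_rows(deltas=[[[-0.068,-0.031,0.001,0.018,-0.037,0,0],[-0.136,-0.062,0.003,0.037,-0.074,0,0],[-0.204,-0.093,0.004,0.056,-0.112,0,0],[-0.272,-0.124,0.005,0.075,-0.149,0,0],[-0.34,-0.154,0.007,0.094,-0.186,0,0]]])

```text
clock: 9.23
tool_pos: [0.538, -0.1809, 0.2359]
orientation: [-3.022, -0.722, -0.199]
ft_force: [0.5, -1.2, -0.5]
grip_width: 0.003
grip_force: 0.0
```

```bash
python3 - <<'E'
from push import *
P,Q=load();print(P-here()[0],arm.get_obs()['qpos'])
L=.6;x=tip(.62,L)
print('A');emit([wall('NR',x[0]+.05,x[1]+.10,-.04,L)],0)
print('B');emit(push('NR',.67,-.04,L),0)
E
```

```text
[-0.02444443 -0.00710016 -0.00133939] [ 0.39232398  0.2361949  -0.0803608   1.79858632 -0.08452853  1.01480647
 -0.7452397 ]
A
[[[-0.025, -0.013, -0.055, 0.022, -0.043, -0.0, 0], [-0.051, -0.026, -0.11, 0.043, -0.085, -0.0, 0], [-0.076, -0.039, -0.164, 0.065, -0.128, -0.0, 0], [-0.102, -0.052, -0.219, 0.086, -0.171, -0.0, 0]]]
B
[[[0.011, 0.006, -0.064, 0.0, 0.0, -0.0, 0], [0.022, 0.011, -0.129, 0.0, 0.0, -0.0, 0], [0.034, 0.017, -0.193, 0.0, 0.0, -0.0, 0], [0.045, 0.023, -0.258, 0.0, 0.0, -0.0, 0], [0.067, 0.034, -0.255, 0.0, 0.0, -0.0, 0]]]
[[[0.022, 0.011, 0.002, 0.0, 0.0, -0.0, 0], [0.045, 0.023, 0.005, 0.0, 0.0, -0.0, 0], [0.051, 0.026, 0.015, 0.0, 0.0, -0.0, 0], [0.058, 0.029, 0.025, 0.0, 0.0, -0.0, 0], [0.066, 0.033, 0.033, 0.0, 0.0, -0.0, 0]]]
[[[0.007, 0.004, 0.008, 0.0, 0.0, -0.0, 0], [0.014, 0.007, 0.013, 0.0, 0.0, -0.0, 0], [0.021, 0.011, 0.018, 0.0, 0.0, -0.0, 0], [0.028, 0.015, 0.022, 0.0, 0.0, -0.0, 0], [0.036, 0.019, 0.025, 0.0, 0.0, -0.0, 0]]]
[[[0.008, 0.004, 0.002, 0.0, 0.0, -0.0, 0], [0.016, 0.008, 0.003, 0.0, 0.0, -0.0, 0], [0.016, 0.008, 0.003, 0.0, 0.0, -0.0, 0], [-0.007, -0.004, 0.007, 0.0, 0.0, -0.0, 0], [-0.029, -0.015, 0.012, 0.0, 0.0, -0.0, 0]]]
[[[-0.022, -0.011, 0.004, 0.0, 0.0, -0.0, 0]]]
```

Request:
play_rows(deltas=[[[-0.025,-0.013,-0.055,0.022,-0.043,0,0],[-0.051,-0.026,-0.11,0.043,-0.085,0,0],[-0.076,-0.039,-0.164,0.065,-0.128,0,0],[-0.102,-0.052,-0.219,0.086,-0.171,0,0],[-0.102,-0.052,-0.219,0.086,-0.171,0,0]]])

```text
clock: 9.65
tool_pos: [0.4978, -0.2018, 0.1472]
orientation: [-2.842, -0.679, -0.772]
ft_force: [0.8, 0.2, -1.2]
grip_width: 0.006
grip_force: 0.0
```

Request:
play_rows(deltas=[[[0,0,0,0,0,0,0],[0,0,0,0,0,0,0]]])

```text
clock: 9.82
tool_pos: [0.4977, -0.2018, 0.1472]
orientation: [-2.843, -0.676, -0.765]
ft_force: [-0.4, -0.1, 0.7]
grip_width: 0.005
grip_force: 0.0
```

```bash
python3 - <<'E'
from push import *
L=.6;x=tip(.62,L);P,Q=wall('NR',x[0]+.05,x[1]+.10,-.04,L);p,q=here();print(P-p,(Q*q.inv()).as_rotvec(),arm.get_obs()['qpos'])
E
```

```text
[-0.02488089 -0.00687363 -0.000303  ] [ 0.03286978 -0.06621907  0.0007321 ] [ 0.76809315  0.24823996 -0.18410322  2.13337895 -0.74314329  0.62909753
  0.07389463]
```

```bash
python3 - <<'E'
from push import *
L=.6;x=tip(.62,L);
w=push('NR',.67,-.04,L);w[0]=w[0]+(.024,);emit(w,0,start=here())
E
```

```text
[[[-0.004, 0.001, -0.052, 0.003, -0.006, 0.0, 0], [-0.007, 0.002, -0.103, 0.006, -0.013, 0.0, 0], [-0.011, 0.003, -0.155, 0.009, -0.019, 0.0, 0], [-0.014, 0.004, -0.207, 0.013, -0.025, 0.0, 0], [-0.018, 0.005, -0.258, 0.016, -0.032, 0.0, 0]]]
[[[0.023, 0.012, 0.002, -0.0, 0.0, 0.0, 0], [0.045, 0.023, 0.005, -0.0, 0.0, 0.0, 0], [0.067, 0.034, 0.007, -0.0, 0.0, 0.0, 0], [0.074, 0.037, 0.018, -0.0, 0.0, 0.0, 0], [0.081, 0.041, 0.027, -0.0, 0.0, 0.0, 0]]]
[[[0.007, 0.004, 0.009, -0.0, 0.0, 0.0, 0], [0.015, 0.008, 0.016, -0.0, 0.0, 0.0, 0], [0.022, 0.011, 0.022, -0.0, 0.0, 0.0, 0], [0.029, 0.015, 0.026, -0.0, 0.0, 0.0, 0], [0.036, 0.018, 0.03, -0.0, 0.0, 0.0, 0]]]
[[[0.008, 0.004, 0.003, -0.0, 0.0, 0.0, 0], [0.015, 0.008, 0.005, -0.0, 0.0, 0.0, 0], [0.023, 0.012, 0.007, -0.0, 0.0, 0.0, 0], [0.023, 0.012, 0.007, -0.0, 0.0, 0.0, 0], [0.001, 0.001, 0.011, -0.0, 0.0, 0.0, 0]]]
[[[-0.022, -0.011, 0.004, -0.0, 0.0, 0.0, 0], [-0.045, -0.023, 0.008, -0.0, 0.0, 0.0, 0]]]
```

Request:
play_rows(deltas=[[[-0.004,0.001,-0.052,0.003,-0.006,0,0],[-0.007,0.002,-0.103,0.006,-0.013,0,0],[-0.011,0.003,-0.155,0.009,-0.019,0,0],[-0.014,0.004,-0.207,0.013,-0.025,0,0],[-0.018,0.005,-0.258,0.016,-0.032,0,0]]])

```text
clock: 10.23
tool_pos: [0.4931, -0.1985, 0.0448]
orientation: [-2.796, -0.674, -0.871]
ft_force: [0.3, -0.5, 0.2]
grip_width: 0.007
grip_force: 0.0
```

Request:
play_rows(deltas=[[[0,0,0,0,0,0,0],[0,0,0,0,0,0,0]]])

```text
clock: 10.4
tool_pos: [0.4921, -0.1986, 0.0448]
orientation: [-2.796, -0.669, -0.868]
ft_force: [0.2, 0.1, 0.2]
grip_width: 0.006
grip_force: 0.0
```

```bash
python3 - <<'E'
from push import *
L=.6;w=push('NR',.67,-.04,L);P,Q=w[0][:2];p,q=here();print(P-p,(Q*q.inv()).as_rotvec(),arm.get_obs()['qpos'])
E
```

```text
[-0.0014502  -0.00107576 -0.00094356] [-0.00127064  0.00188664 -0.00203922] [ 0.95489039  0.47695163 -0.35192463  2.21449314 -1.10726901  0.42721713
  0.57567805]
```

Request:
play_rows(deltas=[[[0.023,0.012,0.002,0,0,0,0],[0.045,0.023,0.005,0,0,0,0],[0.067,0.034,0.007,0,0,0,0],[0.074,0.037,0.018,0,0,0,0],[0.081,0.041,0.027,0,0,0,0]]])

```text
clock: 10.82
tool_pos: [0.5248, -0.1818, 0.0564]
orientation: [-2.797, -0.673, -0.87]
ft_force: [0.2, -0.4, -1.5]
grip_width: 0.006
grip_force: 0.3
```

Request:
play_rows(deltas=[[[0.007,0.004,0.009,0,0,0,0],[0.015,0.008,0.016,0,0,0,0],[0.022,0.011,0.022,0,0,0,0],[0.029,0.015,0.026,0,0,0,0],[0.036,0.018,0.03,0,0,0,0]]])

```text
clock: 11.23
tool_pos: [0.5383, -0.1754, 0.0675]
orientation: [-2.798, -0.67, -0.869]
ft_force: [0.0, -0.1, -0.4]
grip_width: 0.004
grip_force: 0.5
```

Request:
play_rows(deltas=[[[0.008,0.004,0.003,0,0,0,0],[0.015,0.008,0.005,0,0,0,0],[0.023,0.012,0.007,0,0,0,0],[0.023,0.012,0.007,0,0,0,0],[0.023,0.012,0.007,0,0,0,0]]])

```text
clock: 11.65
tool_pos: [0.5475, -0.1705, 0.0702]
orientation: [-2.797, -0.671, -0.869]
ft_force: [-0.5, 0.5, -0.2]
grip_width: 0.006
grip_force: 0.0
```

```bash
python3 - <<'E'
from push import *; from fit import *
L=.6;t=-.04
c=tip(np.pi/2,L);P,Q=wall('NR',c[0],c[1],t,L);p,q=here();print(P-p,(Q*q.inv()).as_rotvec(),arm.get_obs()['qpos'])
for n in('top','side'):
  a,d=grab(n);w=cloud(n,d).reshape(-1,3);w=w[np.isfinite(w[:,0])&(w[:,2]<.12)];print(walls(C[0],C[1],YAW,w))
L2=.7;x=tip(.33,L2)
emit([wall('NR',c[0]+.03,c[1]+.006,t,L)+(.016,),wall('NR',c[0]+.05,c[1]+.1,t,L),wall('NL',.13,.1,-.09,.4)],0,start=(P,Q),step=.03,deg=5)
E
```

```text
[-0.00090775 -0.00089635 -0.00069076] [ 0.0005169   0.00281831 -0.00201855] [ 0.80330275  0.45002788 -0.3229318   2.14878208 -1.04763173  0.41801804
  0.3786037 ]
{'NL': (np.int64(518), array([0.29, 0.35, 0.4 , 0.46, 0.71])), 'NR': (np.int64(255), array([1.44, 1.56, 1.63, 3.02, 3.09])), 'FR': (np.int64(225), array([1.57, 1.6 , 1.62, 3.04, 3.1 ])), 'FL': (np.int64(209), array([1.54, 1.56, 1.59, 3.07, 3.11]))}
{'NL': (np.int64(178), array([0.34, 0.36, 0.38, 0.4 , 3.09])), 'NR': (np.int64(146), array([1.2 , 1.41, 1.64, 1.66, 3.11])), 'FR': (np.int64(321), array([1.51, 1.55, 1.59, 1.64, 1.72])), 'FL': (np.int64(82), array([1.46, 1.52, 1.57, 3.09, 3.13]))}
[[[-0.033, -0.017, 0.007, 0.0, 0.0, 0.0, 0], [-0.067, -0.034, 0.015, 0.0, 0.0, 0.0, 0], [-0.078, -0.039, 0.074, 0.0, 0.0, 0.0, 0], [-0.089, -0.045, 0.133, 0.0, 0.0, 0.0, 0], [-0.1, -0.051, 0.191, 0.0, 0.0, 0.0, 0]]]
[[[-0.012, -0.005, 0.059, 0.0, 0.0, 0.0, 0], [-0.022, 0.023, 0.055, -0.024, 0.008, 0.032, 0], [-0.032, 0.05, 0.05, -0.048, 0.016, 0.065, 0], [-0.042, 0.078, 0.046, -0.071, 0.023, 0.097, 0], [-0.052, 0.106, 0.042, -0.095, 0.0
[... 154 characters left out ...]
.097, 0], [-0.04, 0.112, -0.018, -0.096, 0.031, 0.129, 0], [-0.05, 0.14, -0.022, -0.119, 0.039, 0.162, 0]]]
[[[-0.01, 0.028, -0.005, -0.024, 0.008, 0.032, 0], [-0.02, 0.056, -0.009, -0.048, 0.016, 0.065, 0], [-0.03, 0.084, -0.013, -0.072, 0.024, 0.097, 0], [-0.04, 0.112, -0.018, -0.096, 0.031, 0.13, 0], [-0.05, 0.14, -0.022, -0.119, 0.039, 0.162, 0]]]
[[[-0.01, 0.027, -0.004, -0.024, 0.008, 0.032, 0], [-0.02, 0.055, -0.009, -0.048, 0.016, 0.065, 0], [-0.03, 0.083, -0.013, -0.072, 0.024, 0.097, 0], [-0.04, 0.111, -0.017, -0.096, 0.031, 0.13, 0], [-0.05, 0.139, -0.022, -0.12, 0.039, 0.162, 0]]]
[[[-0.01, 0.028, -0.004, -0.023, 0.008, 0.033, 0], [-0.02, 0.056, -0.008, -0.047, 0.016, 0.065, 0]]]
```

```bash
python3 - <<'E'
from push import *
L=.6;t=-.04
c=tip(np.pi/2,L);P,Q=wall('NR',c[0],c[1],t,L)
emit([wall('NR',c[0]+.03,c[1]+.006,t,L)+(.016,),wall('NR',c[0]+.05,c[1]+.15,t,L),wall('NL',.13,.16,-.07,.4)],0,start=(P,Q),step=.03,deg=5)
E
```

```text
[[[-0.033, -0.017, 0.007, 0.0, 0.0, 0.0, 0], [-0.067, -0.034, 0.015, 0.0, 0.0, 0.0, 0], [-0.076, -0.038, 0.087, 0.0, 0.0, 0.0, 0], [-0.085, -0.043, 0.159, 0.0, 0.0, 0.0, 0], [-0.094, -0.047, 0.231, 0.0, 0.0, 0.0, 0]]]
[[[-0.009, -0.005, 0.072, 0.0, 0.0, 0.0, 0], [-0.018, -0.009, 0.144, 0.0, 0.0, 0.0, 0], [-0.025, 0.02, 0.141, -0.024, 0.008, 0.032, 0], [-0.033, 0.049, 0.138, -0.048, 0.016, 0.065, 0], [-0.041, 0.078, 0.135, -0.071, 0.023, 0.097, 0]]]
[[[-0.008, 0.029, -0.004, -0.024, 0.008, 0.033, 0], [-0.016, 0.058, -0.007, -0.048, 0.016, 0.065, 0], [-0.024, 0.087, -0.01, -0.072, 0.024, 0.098, 0], [-0.032, 0.116, -0.013, -0.096, 0.032, 0.13, 0], [-0.04, 0.145, -0.016, -0.12, 0.039, 0.162, 0]]]
[[[-0.008, 0.029, -0.003, -0.023, 0.008, 0.033, 0], [-0.016, 0.058, -0.007, -0.047, 0.016, 0.065, 0], [-0.024, 0.087, -0.01, -0.071, 0.024, 0.098, 0], [-0.031, 0.116, -0.013, -0.095, 0.032, 0.13, 0], [-0.039, 0.145, -0.016, -0.119, 0.04, 0.162, 0]]]
[[[-0.008, 0.029, -0.003, -0.024, 0.008, 0.033, 0], [-0.016, 0.058, -0.006, -0.047, 0.016, 0.065, 0], [-0.024, 0.087, -0.01, -0.071, 0.023, 0.098, 0], [-0.032, 0.116, -0.013, -0.095, 0.031, 0.13, 0], [-0.04, 0.145, -0.016, -0.119, 0.039, 0.163, 0]]]
[[[-0.008, 0.029, -0.003, -0.024, 0.008, 0.032, 0], [-0.016, 0.058, -0.006, -0.047, 0.016, 0.064, 0], [-0.024, 0.087, -0.009, -0.071, 0.024, 0.097, 0]]]
```

Request:
play_rows(deltas=[[[-0.033,-0.017,0.007,0,0,0,0],[-0.067,-0.034,0.015,0,0,0,0],[-0.076,-0.038,0.087,0,0,0,0],[-0.085,-0.043,0.159,0,0,0,0],[-0.094,-0.047,0.231,0,0,0,0]]])

```text
clock: 12.17
tool_pos: [0.5089, -0.1897, 0.1634]
orientation: [-2.798, -0.668, -0.867]
ft_force: [-0.3, 0.0, -0.2]
grip_width: 0.005
grip_force: 0.0
```

Request:
play_rows(deltas=[[[-0.009,-0.005,0.072,0,0,0,0],[-0.018,-0.009,0.144,0,0,0,0],[-0.025,0.02,0.141,-0.024,0.008,0.032,0],[-0.033,0.049,0.138,-0.048,0.016,0.065,0],[-0.041,0.078,0.135,-0.071,0.023,0.097,0]]])

```text
clock: 12.58
tool_pos: [0.4932, -0.1584, 0.2171]
orientation: [-2.803, -1.034, -0.739]
ft_force: [0.1, -0.1, -1.3]
grip_width: 0.01
grip_force: 0.0
```

Request:
play_rows(deltas=[[[-0.008,0.029,-0.004,-0.024,0.008,0.033,0],[-0.016,0.058,-0.007,-0.048,0.016,0.065,0],[-0.024,0.087,-0.01,-0.072,0.024,0.098,0],[-0.032,0.116,-0.013,-0.096,0.032,0.13,0],[-0.04,0.145,-0.016,-0.12,0.039,0.162,0]]])

```text
clock: 13.0
tool_pos: [0.4772, -0.0999, 0.2102]
orientation: [2.613, 1.575, 0.463]
ft_force: [0.3, -0.0, 0.4]
grip_width: 0.007
grip_force: 0.0
```

Request:
play_rows(deltas=[[[-0.008,0.029,-0.003,-0.023,0.008,0.033,0],[-0.016,0.058,-0.007,-0.047,0.016,0.065,0],[-0.024,0.087,-0.01,-0.071,0.024,0.098,0],[-0.031,0.116,-0.013,-0.095,0.032,0.13,0],[-0.039,0.145,-0.016,-0.119,0.04,0.162,0]]])

```text
clock: 13.42
tool_pos: [0.4616, -0.0419, 0.2039]
orientation: [2.218, 1.97, 0.158]
ft_force: [0.5, 0.1, -0.4]
grip_width: 0.006
grip_force: 0.0
```

Request:
play_rows(deltas=[[[-0.008,0.029,-0.003,-0.024,0.008,0.033,0],[-0.016,0.058,-0.006,-0.047,0.016,0.065,0],[-0.024,0.087,-0.01,-0.071,0.023,0.098,0],[-0.032,0.116,-0.013,-0.095,0.031,0.13,0],[-0.04,0.145,-0.016,-0.119,0.039,0.163,0]]])

```text
clock: 13.83
tool_pos: [0.4456, 0.0161, 0.1975]
orientation: [1.753, 2.258, -0.132]
ft_force: [0.6, 0.3, 0.7]
grip_width: 0.003
grip_force: 0.0
```

Request:
play_rows(deltas=[[[-0.008,0.029,-0.003,-0.024,0.008,0.032,0],[-0.016,0.058,-0.006,-0.047,0.016,0.064,0],[-0.024,0.087,-0.009,-0.071,0.024,0.097,0],[-0.024,0.087,-0.009,-0.071,0.024,0.097,0],[-0.024,0.087,-0.009,-0.071,0.024,0.097,0]]])

```text
clock: 14.25
tool_pos: [0.4359, 0.0512, 0.1934]
orientation: [1.456, 2.379, -0.295]
ft_force: [-0.5, -0.8, 0.5]
grip_width: 0.003
grip_force: 0.0
```

```bash
python3 - <<'E'
from push import *
P,Q=load();p,q=here();print(P-p,(Q*q.inv()).as_rotvec(),arm.get_obs()['qpos'])
L=.75;x=tip(.34,L)
w=[wall('NL',x[0]+.06,x[1]+.08,0,L)]+push('NL',.39,0,L)
emit(w,0,start=here(),step=.028,deg=5)
E
```

```text
[-0.00043556 -0.00136807 -0.00033371] [-0.00218098 -0.00213619 -0.00361529] [ 0.13593714  0.11699285 -0.65791691  2.13247678  0.5589015   1.01481696
 -0.37128938]
[[[0.038, 0.001, -0.04, -0.03, -0.015, -0.0, 0], [0.076, 0.003, -0.08, -0.06, -0.031, -0.001, 0], [0.114, 0.004, -0.119, -0.09, -0.046, -0.001, 0], [0.152, 0.005, -0.159, -0.12, -0.062, -0.001, 0], [0.19, 0.007, -0.199, -0.15, -0.077, -0.002, 0]]]
[[[0.009, -0.017, -0.052, -0.0, -0.0, 0.0, 0], [0.017, -0.034, -0.104, -0.0, -0.0, 0.0, 0], [0.025, -0.051, -0.155, -0.0, -0.0, 0.0, 0], [0.034, -0.067, -0.207, -0.0, -0.0, 0.0, 0], [0.045, -0.09, -0.205, -0.0, -0.0, 0.0, 0]]]
[[[0.011, -0.022, 0.003, -0.0, -0.0, 0.0, 0], [0.023, -0.044, 0.005, -0.0, -0.0, 0.0, 0], [0.025, -0.049, 0.02, -0.0, -0.0, 0.0, 0], [0.028, -0.055, 0.035, -0.0, -0.0, 0.0, 0], [0.032, -0.063, 0.048, -0.0, -0.0, 0.0, 0]]]
[[[0.005, -0.009, 0.012, -0.0, -0.0, 0.0, 0], [0.008, -0.016, 0.021, -0.0, -0.0, 0.0, 0], [0.013, -0.024, 0.028, -0.0, -0.0, 0.0, 0], [0.017, -0.033, 0.034, -0.0, -0.0, 0.0, 0], [0.022, -0.043, 0.039, -0.0, -0.0, 0.0, 0]]]
[[[0.005, -0.01, 0.003, -0.0, -0.0, 0.0, 0], [0.01, -0.02, 0.005, -0.0, -0.0, 0.0, 0], [0.01, -0.02, 0.005, -0.0, -0.0, 0.0, 0], [-0.001, 0.002, 0.009, -0.0, -0.0, 0.0, 0], [-0.012, 0.024, 0.013, -0.0, -0.0, 0.0, 0]]]
[[[-0.012, 0.023, 0.004, -0.0, -0.0, 0.0, 0]]]
```

Request:
play_rows(deltas=[[[0.038,0.001,-0.04,-0.03,-0.015,0,0],[0.076,0.003,-0.08,-0.06,-0.031,-0.001,0],[0.114,0.004,-0.119,-0.09,-0.046,-0.001,0],[0.152,0.005,-0.159,-0.12,-0.062,-0.001,0],[0.19,0.007,-0.199,-0.15,-0.077,-0.002,0]]])

```text
clock: 14.67
tool_pos: [0.5131, 0.0522, 0.1137]
orientation: [1.29, 2.085, -0.507]
ft_force: [1.3, -0.5, 0.4]
grip_width: 0.004
grip_force: 0.0
```

Request:
play_rows(deltas=[[[0,0,0,0,0,0,0],[0.009,-0.017,-0.052,0,0,0,0],[0.017,-0.034,-0.104,0,0,0,0],[0.025,-0.051,-0.155,0,0,0,0],[0.034,-0.067,-0.207,0,0,0,0]]])

```text
clock: 15.08
tool_pos: [0.5258, 0.0248, 0.0314]
orientation: [1.293, 2.089, -0.506]
ft_force: [0.6, -0.3, -0.4]
grip_width: 0.005
grip_force: 0.0
```

Request:
play_rows(deltas=[[[0,0,0,0,0,0,0],[0,0,0,0,0,0,0]]])

```text
clock: 15.25
tool_pos: [0.5253, 0.0254, 0.0318]
orientation: [1.291, 2.09, -0.508]
ft_force: [-0.7, 1.1, 0.8]
grip_width: 0.005
grip_force: 0.0
```

```bash
python3 - <<'E'
from push import *
L=.75;w=push('NL',.39,0,L);P,Q=w[0][:2];p,q=here();print(P-p,(Q*q.inv()).as_rotvec(),arm.get_obs()['qpos'])
E
```

```text
[ 0.00011331  0.00171769 -0.00093672] [-0.00033683 -0.00044267  0.00439053] [-0.15782876  0.65575259 -0.48054209  2.09552616  1.26151179  1.12038474
 -1.09871158]
```

Request:
play_rows(deltas=[[[0.011,-0.023,0.002,0,0,0,0],[0.022,-0.045,0.005,0,0,0,0],[0.034,-0.067,0.007,0,0,0,0],[0.036,-0.072,0.022,0,0,0,0],[0.039,-0.078,0.037,0,0,0,0]]])

```text
clock: 15.67
tool_pos: [0.5415, -0.0055, 0.0471]
orientation: [1.29, 2.089, -0.507]
ft_force: [-0.7, 0.6, -1.1]
grip_width: 0.004
grip_force: 0.4
```

Request:
play_rows(deltas=[[[0.004,-0.008,0.013,0,0,0,0],[0.009,-0.017,0.025,0,0,0,0],[0.012,-0.024,0.034,0,0,0,0],[0.017,-0.032,0.041,0,0,0,0],[0.021,-0.041,0.047,0,0,0,0]]])

```text
clock: 16.08
tool_pos: [0.55, -0.0211, 0.0653]
orientation: [1.288, 2.09, -0.506]
ft_force: [-0.5, -0.1, -1.0]
grip_width: 0.006
grip_force: 0.5
```

Request:
play_rows(deltas=[[[0.005,-0.01,0.005,0,0,0,0],[0.01,-0.02,0.008,0,0,0,0],[0.015,-0.03,0.01,0,0,0,0],[0.015,-0.03,0.01,0,0,0,0],[0.015,-0.03,0.01,0,0,0,0]]])

```text
clock: 16.5
tool_pos: [0.5558, -0.0334, 0.0689]
orientation: [1.289, 2.089, -0.507]
ft_force: [0.2, 0.5, 0.2]
grip_width: 0.004
grip_force: 0.0
```

```bash
python3 - <<'E'
from push import *; from fit import *
L=.75;t=0
c=tip(np.pi/2,L);P,Q=wall('NL',c[0],c[1],t,L);p,q=here();print(P-p,arm.get_obs()['qpos'])
np.save('cmd.npy',np.r_[P,Q.as_rotvec()])
emit([wall('NL',c[0]+.04,c[1]+.008,t,L)+(.017,),wall('NL',c[0]+.12,c[1]+.08,t,L)],0,step=.03)
E
```

```text
[-0.00019369  0.00084714 -0.00040121] [-0.04348228  0.57238828 -0.45357857  2.08898234  1.273468    1.06347055
 -0.94867318]
[[[-0.015, 0.03, 0.007, -0.0, -0.0, 0.0, 0], [-0.03, 0.059, 0.013, -0.0, -0.0, 0.0, 0], [-0.045, 0.089, 0.02, -0.0, -0.0, 0.0, 0], [-0.068, 0.134, 0.065, -0.0, -0.0, 0.0, 0], [-0.09, 0.178, 0.11, -0.0, -0.0, 0.0, 0]]]
[[[-0.023, 0.045, 0.045, -0.0, -0.0, 0.0, 0], [-0.045, 0.09, 0.09, -0.0, -0.0, 0.0, 0]]]
```

Request:
play_rows(deltas=[[[-0.015,0.03,0.007,0,0,0,0],[-0.03,0.059,0.013,0,0,0,0],[-0.045,0.089,0.02,0,0,0,0],[-0.068,0.134,0.065,0,0,0,0],[-0.09,0.178,0.11,0,0,0,0]]])

```text
clock: 16.92
tool_pos: [0.5182, 0.04, 0.1131]
orientation: [1.287, 2.092, -0.507]
ft_force: [0.1, -0.2, 0.0]
grip_width: -0.0
grip_force: 0.0
```

Request:
play_rows(deltas=[[[-0.023,0.045,0.045,0,0,0,0],[-0.045,0.09,0.09,0,0,0,0],[-0.045,0.09,0.09,0,0,0,0],[-0.045,0.09,0.09,0,0,0,0]]])

```text
clock: 17.25
tool_pos: [0.5015, 0.0763, 0.1498]
orientation: [1.286, 2.091, -0.503]
ft_force: [0.4, -0.0, -1.2]
grip_width: 0.002
grip_force: 0.0
```

```bash
cat > wallfit.py <<'E'
from h import *
from scipy.optimize import least_squares
def model(p,P):
    cx,cy,yaw=p[:3];c,s=np.cos(yaw),np.sin(yaw)
    L=(P-np.array([cx,cy,.036]))@np.array([[c,-s,0],[s,c,0],[0,0,1.]])
    seg=lambda t,w:np.maximum(abs(t)-w,0)
    res=np.sqrt(seg(L[:,0],.06)**2+seg(L[:,1],.07)**2+L[:,2]**2)
    for ax,sg,hh,w,a in((1,1,.07,.058,p[3]),(0,-1,.06,.068,p[4]),(1,-1,.07,.058,p[5]),(0,1,.06,.068,p[6])):
        o=sg*L[:,ax]-hh;q=o*np.cos(a)+L[:,2]*np.sin(a);n=-o*np.sin(a)+L[:,2]*np.cos(a)
        n=n-np.clip(n,-.004,0)
        d=np.sqrt(n**2+(q-np.clip(q,0,.052))**2+seg(L[:,1-ax],w)**2);res=np.minimum(res,d)
    return res
def fitall(A,x0):
    P=A[np.isfinite(A[:,0])];P=P[(np.hypot(*(P[:,:2]-x0[:2]).T)<.13)&(P[:,2]>.03)&(P[:,2]<.1)]
    r=least_squares(model,x0,args=(P,),loss='soft_l1',f_scale=.003);return r.x,len(P)
E
python3 - <<'E'
from plan import *; from wallfit import *
print(load()[0]-here()[0],arm.get_obs()['qpos'])
ims={}
cl=[]
for n in('top','side'):
  a,d=grab(n);ims[n]=a;cl.append(cloud(n,d).reshape(-1,3))
x0=[C[0],C[1],YAW,1.57,1.57,1.57,1.57]
for A in(np.vstack(cl),cl[0],cl[1]): r,n=fitall(A,x0);print(n,np.round(r,4))
cv2.imwrite('pics/v3.png',np.hstack([cv2.resize(ims['top'][130:260,300:440],(420,390),interpolation=3),cv2.resize(ims['side'][110:240,270:396],(378,390),interpolation=3)]))
# housing: circle fits on flange rim & cover top points
A=np.vstack(cl);hc=np.array([.556,.337])
for Z,nm in zip(cl,('top','side')):
  q=Z[np.isfinite(Z[:,0])];q=q[np.hypot(*(q[:,:2]-hc).T)<.055]
  t=q[q[:,2]>.043];print(nm,len(t),t.mean(0),np.median(t,0),t.min(0),t.max(0))
# rim fit: all points >4mm lie inside r=.044; minimise
def f(c):
  o=[]
  for Z in cl:
    q=Z[np.isfinite(Z[:,0])];q=q[np.hypot(*(q[:,:2]-hc).T)<.06]
    q=q[(q[:,2]>.015)&(q[:,2]<.038)];o.append(np.hypot(*(q[:,:2]-c).T)-.029)
  return np.concatenate(o)
r=least_squares(f,hc,loss='soft_l1',f_scale=.002);print('housing cover',r.x,np.median(abs(r.fun)),len(r.fun))
for k,(u,v) in {'orange':(259,186),'orange2':(175,211),'cup':(235,253)}.items():
  print(k,cl[0].reshape(400,640,3)[v,u])
E
```

```text
[ 7.99217642e-05 -1.65758493e-03 -1.21562555e-03] [-0.17839468  0.44110817 -0.59108755  2.0555729   1.02934818  1.25767097
 -0.90814809]
2456 [ 0.589  -0.1022  0.4656  1.6694  1.7143  1.5704  1.5643]
2220 [ 0.5885 -0.101   0.4657  1.6972  1.7129  1.5396  1.5669]
236 [ 0.5929 -0.1016  0.4591  1.6379  1.57    1.6172  1.6386]
top 265 [0.55780238 0.33627721 0.04750703] [0.55745453 0.33575661 0.04750375] [0.53177447 0.30821464 0.04311868] [0.58298971 0.36178491 0.05348647]
side 325 [0.55592421 0.33916436 0.04665778] [0.55612476 0.33934922 0.04672969] [0.5316799  0.31285003 0.04300821] [0.58280076 0.36409968 0.0512387 ]
housing cover [0.55807693 0.33709907] 0.000602796294676914 195
orange [0.61506996 0.209657   0.04300848]
orange2 [0.54755437 0.44567053 0.0459614 ]
cup [0.42102208 0.19926416 0.46163505]
```

View pics/v3.png

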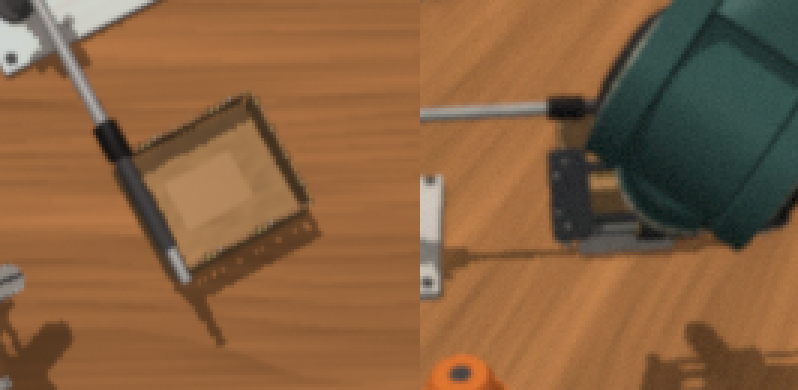

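The top view shows all four walls standing around the floor, and the boom is still in place. The side view is blocked by the arm. I'll measure the rim positions more closely while planning the grasp.

```bash
python3 - <<'E'
from plan import *
t=cloud('top',np.load('top.npz')['d']).reshape(-1,3);t=t[np.isfinite(t[:,0])]
c,s=np.cos(YAW),np.sin(YAW)
l=(t-C)@np.array([[c,-s,0],[s,c,0],[0,0,1.]])
for n,ax,sg,w in(('NL',1,1,.05),('NR',0,-1,.06),('FR',1,-1,.05),('FL',0,1,.06)):
    o=sg*l[:,ax];b=.06 if ax==0 else .07
    m=(abs(l[:,1-ax])<w)&(o>b-.03)&(o<b+.03)&(l[:,2]<.07)
    for z0 in(.008,.02,.032,.044,.052):
        k=m&(abs(l[:,2]-z0)<.006);print(n,z0,k.sum(),np.round(np.percentile(o[k]-b,[10,50,90])*1000,1) if k.sum()>3 else '')
cam=arm.camera_model('top');Rm=cv2.Rodrigues(np.array(cam['rvec']))[0];print('cam',-Rm.T@np.array(cam['tvec']).ravel())
H=[.558,.337]
ca=arm.get_obs()
np.save('cmd.npy',np.r_[load()[0],load()[1].as_rotvec()])
for yw in(.468,-.4,.9):
  print('yaw',yw)
emit([down([.557,.337,.16],.468)],.85,step=.034,deg=6)
E
```

```text
NL 0.008 44 [-27.3   3.4   4. ]
NL 0.02 28 [2.2 2.9 3.4]
NL 0.032 21 [1.7 2.3 2.7]
NL 0.044 3 
NL 0.052 1 
NR 0.008 72 [-24.4 -13.    2.7]
NR 0.02 23 [0.8 1.2 1.8]
NR 0.032 25 [-0.4  0.1  0.6]
NR 0.044 38 [-4.9 -1.6 -0.7]
NR 0.052 69 [-5.2 -3.3 -1.7]
FR 0.008 77 [-24.1  -7.5  -0.3]
FR 0.02 28 [-1.6 -0.9 -0.4]
FR 0.032 34 [-2.2 -1.4 -0.9]
FR 0.044 48 [-2.2 -1.2  1.8]
FR 0.052 63 [-2.  -0.5  1.8]
FL 0.008 79 [-24.8 -10.2   0.4]
FL 0.02 19 [-0.1  0.1  0.5]
FL 0.032 16 [-0.4 -0.2  0. ]
FL 0.044 30 [-0.5 -0.2  2.5]
FL 0.052 63 [-0.7  0.9  2.6]
cam [0.40796145 0.04467357 1.30128767]
yaw 0.468
yaw -0.4
yaw 0.9
[[[0.017, 0.082, 0.004, 0.04, 0.02, 0.0, 0.85], [0.035, 0.164, 0.007, 0.08, 0.04, 0.0, 0.85], [0.052, 0.246, 0.011, 0.12, 0.061, -0.0, 0.85], [0.069, 0.328, 0.014, 0.16, 0.081, 0.0, 0.85], [0.087, 0.41, 0.018, 0.2, 0.101, 0.0, 0.85]]]
[[[0.017, 0.082, 0.003, 0.04, 0.02, 0.0, 0.85], [0.034, 0.164, 0.007, 0.08, 0.04, 0.0, 0.85], [0.052, 0.246, 0.011, 0.12, 0.061, 0.0, 0.85]]]
```

FR and FL are square and NL is close at about 1.61. NR leans in about 5°. I'll nudge NR back out from inside with the shut fingers pointing straight down.

```bash
cat >> plan.py <<'E'
def box(x,y,z,yaw=None):
    c,s=np.cos(YAW),np.sin(YAW)
    return down([C[0]+c*x-s*y,C[1]+s*x+c*y,z],YAW if yaw is None else yaw)
E
python3 - <<'E'
from plan import *
P,Q=wall('NL',tip(np.pi/2,.75)[0]+.12,tip(np.pi/2,.75)[1]+.08,0,.75);p,q=here();print(P-p)
U=P+[0,0,.10]
V=box(-.02,-.03,.28)
emit([(U,R.from_rotvec((V[1]*Q.inv()).as_rotvec()*.4)*Q),V,box(-.02,-.03,.28)],0,start=(P,Q),step=.034,deg=5.5)
print('B')
emit([box(-.02,-.03,.075)+(.026,),box(-.038,-.03,.075),box(-.0475,-.03,.075)+(.004,)],0)
E
```

```text
[-1.31073520e-05  4.08510317e-04 -7.36985865e-05]
[[[0.0, 0.0, 0.062, 0.032, 0.016, -0.0, 0], [0.0, 0.0, 0.125, 0.064, 0.032, -0.0, 0], [0.0, 0.0, 0.188, 0.096, 0.048, -0.0, 0], [0.0, 0.0, 0.25, 0.128, 0.065, -0.0, 0], [0.031, -0.076, 0.261, 0.155, 0.078, -0.0, 0]]]
[[[0.03, -0.077, 0.011, 0.028, 0.014, 0.0, 0], [0.061, -0.153, 0.023, 0.055, 0.028, 0.0, 0], [0.092, -0.23, 0.034, 0.082, 0.042, 0.0, 0], [0.122, -0.306, 0.045, 0.11, 0.056, 0.0, 0], [0.153, -0.383, 0.056, 0.137, 0.07, 0.0, 0]]]
[[[0.031, -0.076, 0.012, 0.028, 0.014, 0.0, 0], [0.031, -0.076, 0.012, 0.028, 0.014, 0.0, 0]]]
B
[[[-0.0, -0.0, -0.064, -0.0, -0.0, 0.0, 0], [-0.0, -0.0, -0.128, -0.0, -0.0, 0.0, 0], [-0.0, -0.0, -0.192, -0.0, -0.0, 0.0, 0], [-0.0, -0.0, -0.256, -0.0, -0.0, 0.0, 0], [-0.0, -0.0, -0.321, -0.0, -0.0, 0.0, 0]]]
[[[-0.0, -0.0, -0.064, -0.0, -0.0, 0.0, 0], [-0.0, -0.0, -0.128, -0.0, -0.0, 0.0, 0], [-0.0, -0.0, -0.192, -0.0, -0.0, 0.0, 0], [-0.041, -0.021, -0.192, -0.0, -0.0, 0.0, 0], [-0.048, -0.024, -0.192, -0.0, -0.0, 0.0, 0]]]
[[[-0.007, -0.004, 0.0, -0.0, -0.0, 0.0, 0], [-0.014, -0.007, 0.0, -0.0, -0.0, 0.0, 0]]]
```

Request:
play_rows(deltas=[[[0,0,0.062,0.032,0.016,0,0],[0,0,0.125,0.064,0.032,0,0],[0,0,0.188,0.096,0.048,0,0],[0,0,0.25,0.128,0.065,0,0],[0.031,-0.076,0.261,0.155,0.078,0,0]]])

```text
clock: 17.77
tool_pos: [0.515, 0.0483, 0.2573]
orientation: [1.462, 2.385, -0.275]
ft_force: [1.1, 1.5, -1.1]
grip_width: 0.004
grip_force: 0.0
```

Request:
play_rows(deltas=[[[0.03,-0.077,0.011,0.028,0.014,0,0],[0.061,-0.153,0.023,0.055,0.028,0,0],[0.092,-0.23,0.034,0.082,0.042,0,0],[0.122,-0.306,0.045,0.11,0.056,0,0],[0.153,-0.383,0.056,0.137,0.07,0,0]]])

```text
clock: 18.18
tool_pos: [0.5752, -0.112, 0.2756]
orientation: [1.623, 2.629, -0.051]
ft_force: [0.4, 0.5, 0.3]
grip_width: 0.005
grip_force: 0.0
```

Request:
play_rows(deltas=[[[0.031,-0.076,0.012,0.028,0.014,0,0],[0.031,-0.076,0.012,0.028,0.014,0,0],[0.031,-0.076,0.012,0.028,0.014,0,0],[0.031,-0.076,0.012,0.028,0.014,0,0]]])

```text
clock: 18.52
tool_pos: [0.5873, -0.1399, 0.2793]
orientation: [-1.648, -2.671, 0.001]
ft_force: [0.3, 1.0, 1.1]
grip_width: -0.001
grip_force: 0.0
```

```bash
python3 - <<'E'
from plan import *; from wallfit import *
P,Q=box(-.02,-.03,.28);p,q=here();print(P-p,(Q*q.inv()).as_rotvec())
a,d=grab('side');A=cloud('side',d).reshape(-1,3);A=A[np.isfinite(A[:,0])]
print(np.round(fitall(A,[C[0],C[1],YAW,1.6,1.65,1.57,1.57])[0],3))
c,s=np.cos(YAW),np.sin(YAW);l=(A-C)@np.array([[c,-s,0],[s,c,0],[0,0,1.]])
for n,ax,sg,w in(('NL',1,1,.05),('NR',0,-1,.06),('FR',1,-1,.05),('FL',0,1,.06)):
    o=sg*l[:,ax];b=.06 if ax==0 else .07
    m=(abs(l[:,1-ax])<w)&(o>b-.02)&(o<b+.02)&(l[:,2]<.07)
    for z0 in(.008,.02,.032,.044,.052):
        k=m&(abs(l[:,2]-z0)<.006);print(n,z0,k.sum(),np.round(np.percentile(o[k]-b,[10,50,90])*1000,1) if k.sum()>3 else '')
cv2.imwrite('pics/s4.png',cv2.resize(a[100:240,270:430],(640,560),interpolation=3))
E
```

```text
[6.52020052e-06 3.07429898e-04 6.87969843e-04] [-0.00094682 -0.00315696  0.00268653]
[ 0.591 -0.103  0.467  1.638  1.672  1.612  1.601]
NL 0.008 105 [0.9 3.  4.7]
NL 0.02 109 [-0.4  2.1  4.5]
NL 0.032 115 [-1.3  1.5  3.6]
NL 0.044 116 [-1.7  0.6  3.2]
NL 0.052 76 [-2.6 -0.2  3. ]
NR 0.008 8 [-0.7 -0.2  0.1]
NR 0.02 8 [-1.9 -1.2 -1. ]
NR 0.032 14 [-3.  -2.6 -2.2]
NR 0.044 21 [-4.4 -3.4 -0.7]
NR 0.052 32 [-4.4 -3.1 -0.8]
FR 0.008 84 [-2.5  0.2  3. ]
FR 0.02 91 [-2.3 -0.2  2.1]
FR 0.032 92 [-2.8 -0.4  2.2]
FR 0.044 89 [-3.7 -1.2  1. ]
FR 0.052 48 [-3.7 -1.3  0.5]
FL 0.008 6 [3.2 3.3 3.4]
FL 0.02 6 [2.8 2.9 3. ]
FL 0.032 6 [2.7 2.8 2.9]
FL 0.044 10 [0.5 2.3 2.5]
FL 0.052 31 [-1.1  0.5  2. ]
```

View pics/s4.png

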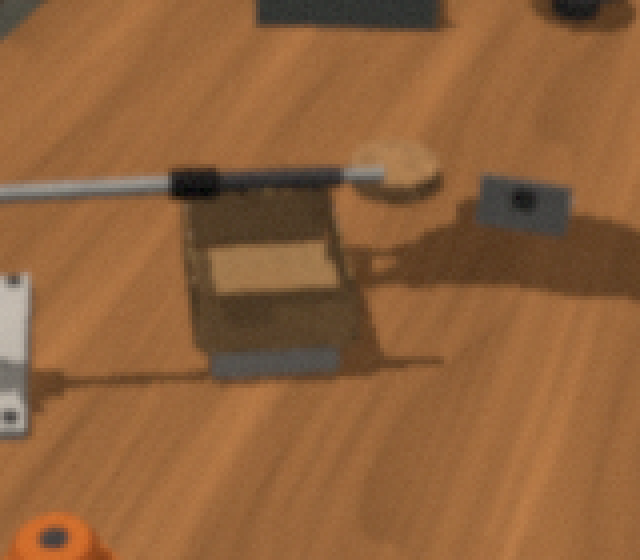

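The picture shows the carton walled on all four sides at about (265,270), with the boom intact above it. NL reads about 1.64 and NR about 1.66, so both lean in slightly. I'll ease both outward from inside.

```bash
python3 - <<'E'
from plan import *
L=-.6;e=np.array([np.cos(L),-np.sin(L)])
def nl(o,z): o,z=np.array([o,z])-.016*e;return wall('NL',o,z,0,L)
a=box(-.0475,-.03,.075)
emit([box(-.04,-.03,.075)+(.01,),box(-.03,-.03,.14)+(.03,),nl(-.04,.09),nl(-.025,.042)+(.025,),nl(-.012,.042)+(.01,),nl(0,.042)+(.004,)],0,start=a,deg=5.5)
E
```

```text
[[[0.017, 0.008, 0.0, 0.0, 0.0, 0.0, 0], [0.024, 0.012, 0.054, 0.0, 0.0, 0.0, 0], [0.032, 0.016, 0.108, 0.0, 0.0, 0.0, 0], [0.039, 0.02, 0.163, 0.0, 0.0, 0.0, 0], [0.04, 0.042, 0.156, 0.037, 0.018, 0.0, 0]]]
[[[0.001, 0.021, -0.007, 0.036, 0.019, 0.0, 0], [0.002, 0.043, -0.013, 0.073, 0.037, 0.0, 0], [0.003, 0.065, -0.02, 0.109, 0.056, 0.0, 0], [0.004, 0.087, -0.027, 0.146, 0.074, 0.0, 0], [0.005, 0.109, -0.033, 0.182, 0.093, 0.0, 0]]]
[[[0.001, 0.022, -0.007, 0.037, 0.018, 0.0, 0], [-0.005, 0.033, -0.047, 0.037, 0.018, 0.0, 0], [-0.011, 0.044, -0.087, 0.037, 0.018, 0.0, 0], [-0.016, 0.055, -0.127, 0.037, 0.018, 0.0, 0], [-0.023, 0.07, -0.127, 0.037, 0.018, 0.0, 0]]]
[[[-0.008, 0.014, 0.0, -0.0, 0.0, 0.0, 0], [-0.012, 0.023, 0.0, -0.0, 0.0, 0.0, 0], [-0.017, 0.032, 0.0, -0.0, 0.0, 0.0, 0], [-0.021, 0.041, 0.0, -0.0, 0.0, 0.0, 0]]]
```

Request:
play_rows(deltas=[[[0,0,-0.064,0,0,0,0],[0,0,-0.128,0,0,0,0],[0,0,-0.192,0,0,0,0],[0,0,-0.256,0,0,0,0],[0,0,-0.321,0,0,0,0]]])

```text
clock: 18.98
tool_pos: [0.5874, -0.1383, 0.1513]
orientation: [-1.645, -2.676, 0.001]
ft_force: [1.1, -0.3, -0.6]
grip_width: 0.004
grip_force: 0.0
```

Request:
play_rows(deltas=[[[0,0,-0.064,0,0,0,0],[0,0,-0.128,0,0,0,0],[0,0,-0.192,0,0,0,0],[0,0,-0.192,0,0,0,0],[-0.02,-0.01,-0.192,0,0,0,0]]])

```text
clock: 19.4
tool_pos: [0.5799, -0.1416, 0.0753]
orientation: [-1.643, -2.675, -0.0]
ft_force: [0.1, 1.0, 0.5]
grip_width: 0.007
grip_force: 0.0
```

Request:
play_rows(deltas=[[[-0.02,-0.01,0,0,0,0,0],[-0.028,-0.014,0,0,0,0,0],[-0.035,-0.018,0,0,0,0,0],[-0.042,-0.021,0,0,0,0,0],[-0.042,-0.021,0,0,0,0,0]]])

```text
clock: 19.82
tool_pos: [0.5628, -0.1528, 0.0762]
orientation: [-1.649, -2.674, 0.001]
ft_force: [0.4, -0.2, 1.1]
grip_width: 0.003
grip_force: 0.0
```

Request:
play_rows(deltas=[[[0,0,0,0,0,0,0],[0,0,0,0,0,0,0]]])

```text
clock: 19.98
tool_pos: [0.5631, -0.1522, 0.0755]
orientation: [-1.648, -2.673, 0.0]
ft_force: [-0.4, -0.1, -0.6]
grip_width: 0.006
grip_force: 0.0
```

Request:
play_rows(deltas=[[[0.017,0.008,0,0,0,0,0],[0.024,0.012,0.054,0,0,0,0],[0.032,0.016,0.108,0,0,0,0],[0.039,0.02,0.163,0,0,0,0],[0.04,0.042,0.156,0.037,0.018,0,0]]])

```text
clock: 20.4
tool_pos: [0.5817, -0.1329, 0.1427]
orientation: [-1.607, -2.62, -0.072]
ft_force: [0.1, 1.3, -0.2]
grip_width: 0.001
grip_force: 0.0
```

Request:
play_rows(deltas=[[[0.001,0.021,-0.007,0.036,0.019,0,0],[0.002,0.043,-0.013,0.073,0.037,0,0],[0.003,0.065,-0.02,0.109,0.056,0,0],[0.004,0.087,-0.027,0.146,0.074,0,0],[0.005,0.109,-0.033,0.182,0.093,0,0]]])

```text
clock: 20.82
tool_pos: [0.5817, -0.0914, 0.1247]
orientation: [-1.403, -2.277, -0.371]
ft_force: [0.1, 0.5, 0.3]
grip_width: 0.007
grip_force: 0.0
```

Request:
play_rows(deltas=[[[0.001,0.022,-0.007,0.037,0.018,0,0],[0.001,0.022,-0.007,0.037,0.018,0,0],[0.001,0.022,-0.007,0.037,0.018,0,0]]])

```text
clock: 21.07
tool_pos: [0.5815, -0.0831, 0.1206]
orientation: [-1.363, -2.211, -0.42]
ft_force: [-0.5, 0.5, -0.6]
grip_width: 0.004
grip_force: 0.0
```

```bash
python3 - <<'E'
from plan import *
L=-.6;e=np.array([np.cos(L),-np.sin(L)])
def nl(o,z): o,z=np.array([o,z])-.016*e;return wall('NL',o,z,0,L)
P,Q=nl(-.04,.09);p,q=here();print(P-p,(Q*q.inv()).as_rotvec(),arm.get_obs()['qpos'])
emit([nl(-.025,.042)+(.025,),nl(-.012,.042)+(.008,),nl(0,.042)+(.004,)],0,start=(P,Q) if np.linalg.norm(P-p)<.003 else (p,q),deg=5.5)
E
```

```text
[-0.00049538  0.00022314  0.00090119] [-0.00020612 -0.00243172  0.00158162] [ 0.69549253  0.79507783 -0.59656556  1.45668056 -0.0597491   1.36802214
  0.65913276]
[[[-0.006, 0.011, -0.04, 0.0, 0.0, 0.0, 0], [-0.011, 0.022, -0.08, 0.0, 0.0, 0.0, 0], [-0.017, 0.033, -0.12, 0.0, 0.0, 0.0, 0], [-0.024, 0.048, -0.12, 0.0, 0.0, 0.0, 0], [-0.032, 0.062, -0.12, 0.0, 0.0, 0.0, 0]]]
[[[-0.004, 0.009, 0.0, 0.0, 0.0, 0.0, 0], [-0.009, 0.018, 0.0, 0.0, 0.0, 0.0, 0], [-0.013, 0.027, 0.0, 0.0, 0.0, 0.0, 0]]]
```

Request:
play_rows(deltas=[[[-0.006,0.011,-0.04,0,0,0,0],[-0.011,0.022,-0.08,0,0,0,0],[-0.017,0.033,-0.12,0,0,0,0],[-0.024,0.048,-0.12,0,0,0,0],[-0.032,0.062,-0.12,0,0,0,0]]])

```text
clock: 21.48
tool_pos: [0.5685, -0.0573, 0.0744]
orientation: [-1.362, -2.213, -0.42]
ft_force: [-0.2, -0.0, 0.3]
grip_width: 0.003
grip_force: 0.0
```

Request:
play_rows(deltas=[[[-0.004,0.009,0,0,0,0,0],[-0.009,0.018,0,0,0,0,0],[-0.013,0.027,0,0,0,0,0],[-0.013,0.027,0,0,0,0,0],[-0.013,0.027,0,0,0,0,0]]])

```text
clock: 21.9
tool_pos: [0.5635, -0.0475, 0.0741]
orientation: [-1.363, -2.212, -0.421]
ft_force: [0.2, 0.2, -0.2]
grip_width: 0.005
grip_force: 0.0
```

```bash
python3 - <<'E'
from plan import *
L=-.6;e=np.array([np.cos(L),-np.sin(L)])
def nl(o,z): o,z=np.array([o,z])-.016*e;return wall('NL',o,z,0,L)
P,Q=nl(0,.042);p,q=here();print(P-p)
V=box(0,-.03,.28)
emit([nl(-.03,.045)+(.015,),nl(-.06,.12),V,down([.558,.337,.28],.468)],0,start=(P,Q),deg=5.5,step=.036)
E
```

```text
[-0.00050614  0.00030777 -0.00063942]
[[[0.011, -0.022, 0.002, 0.0, 0.0, 0.0, 0], [0.023, -0.045, 0.005, 0.0, 0.0, 0.0, 0], [0.034, -0.067, 0.007, 0.0, 0.0, 0.0, 0], [0.045, -0.089, 0.07, 0.0, 0.0, 0.0, 0], [0.056, -0.112, 0.132, 0.0, 0.0, 0.0, 0]]]
[[[0.012, -0.022, 0.063, 0.0, 0.0, 0.0, 0], [0.017, -0.033, 0.109, -0.037, -0.018, 0.0, 0], [0.022, -0.043, 0.155, -0.073, -0.037, -0.0, 0], [0.028, -0.054, 0.201, -0.11, -0.055, 0.0, 0], [0.033, -0.064, 0.247, -0.146, -0.074, -0.0, 0]]]
[[[0.006, -0.011, 0.045, -0.037, -0.018, -0.0, 0], [0.011, -0.022, 0.091, -0.073, -0.037, -0.0, 0], [0.016, -0.032, 0.137, -0.11, -0.055, -0.0, 0], [0.008, 0.051, 0.137, -0.11, -0.055, -0.0, 0], [-0.001, 0.135, 0.137, -0.11, -0.055, -0.0, 0]]]
[[[-0.008, 0.083, 0.0, 0.0, -0.0, -0.0, 0], [-0.016, 0.167, 0.0, 0.0, -0.0, -0.0, 0], [-0.025, 0.25, 0.0, 0.0, -0.0, -0.0, 0], [-0.033, 0.334, 0.0, 0.0, -0.0, -0.0, 0], [-0.042, 0.417, 0.0, 0.0, -0.0, -0.0, 0]]]
[[[-0.008, 0.084, 0.0, 0.0, -0.0, -0.0, 0], [-0.016, 0.167, 0.0, 0.0, -0.0, -0.0, 0], [-0.025, 0.251, 0.0, 0.0, -0.0, -0.0, 0], [-0.033, 0.334, 0.0, 0.0, -0.0, -0.0, 0], [-0.042, 0.418, 0.0, 0.0, -0.0, -0.0, 0]]]
[[[-0.008, 0.083, 0.0, 0.0, -0.0, -0.0, 0], [-0.017, 0.167, 0.0, 0.0, -0.0, -0.0, 0]]]
```

Request:
play_rows(deltas=[[[0.011,-0.022,0.002,0,0,0,0],[0.023,-0.045,0.005,0,0,0,0],[0.034,-0.067,0.007,0,0,0,0],[0.045,-0.089,0.07,0,0,0,0],[0.056,-0.112,0.132,0,0,0,0]]])

```text
clock: 22.32
tool_pos: [0.5857, -0.0937, 0.1263]
orientation: [-1.363, -2.209, -0.42]
ft_force: [0.2, 0.1, 0.1]
grip_width: 0.002
grip_force: 0.0
```

Request:
play_rows(deltas=[[[0.012,-0.022,0.063,0,0,0,0],[0.017,-0.033,0.109,-0.037,-0.018,0,0],[0.022,-0.043,0.155,-0.073,-0.037,0,0],[0.028,-0.054,0.201,-0.11,-0.055,0,0],[0.033,-0.064,0.247,-0.146,-0.074,0,0]]])

```text
clock: 22.73
tool_pos: [0.5997, -0.1194, 0.2268]
orientation: [-1.533, -2.484, -0.196]
ft_force: [1.1, 1.5, -0.1]
grip_width: 0.004
grip_force: 0.0
```

Request:
play_rows(deltas=[[[0.006,-0.011,0.045,-0.037,-0.018,0,0],[0.011,-0.022,0.091,-0.073,-0.037,0,0],[0.016,-0.032,0.137,-0.11,-0.055,0,0],[0.016,-0.032,0.137,-0.11,-0.055,0,0]]])

```text
clock: 23.07
tool_pos: [0.6071, -0.1293, 0.2854]
orientation: [1.639, 2.669, -0.002]
ft_force: [-0.7, 1.0, 0.8]
grip_width: 0.004
grip_force: 0.0
```

```bash
cat > meas.py <<'E'
from plan import *; from wallfit import *
def meas(cams):
  c,s=np.cos(YAW),np.sin(YAW)
  for cam in cams:
    a,d=grab(cam);A=cloud(cam,d).reshape(-1,3);A=A[np.isfinite(A[:,0])]
    print(cam,np.round(fitall(A,[C[0],C[1],YAW,1.6,1.6,1.57,1.57])[0],3))
    l=(A-C)@np.array([[c,-s,0],[s,c,0],[0,0,1.]])
    for n,ax,sg,w in(('NL',1,1,.05),('NR',0,-1,.06),('FR',1,-1,.05),('FL',0,1,.06)):
      o=sg*l[:,ax]-(.06 if ax==0 else .07);z=l[:,2]
      m=(abs(l[:,1-ax])<w)&(abs(o)<.012)&(z>.008)&(z<.046)
      if m.sum()>12:
        r=least_squares(lambda p:o[m]-p[0]-p[1]*z[m],[0,0],loss='soft_l1',f_scale=.001)
        print(n,m.sum(),'angle %.3f base %.1f mm'%(np.pi/2-np.arctan(r.x[1]),r.x[0]*1000))
E
python3 - <<'E'
from meas import *
print(box(0,-.03,.28)[0]-here()[0]); meas(['side'])
E
```

```text
[-0.00199767 -0.00130998 -0.0053753 ]
side [ 0.591 -0.102  0.471  1.55   1.583  1.595  1.598]
NL 322 angle 1.530 base 3.5 mm
NR 52 angle 1.579 base 0.5 mm
FR 287 angle 1.591 base -0.0 mm
FL 22 angle 1.598 base 3.6 mm
```

The walls now read NL 1.53–1.55, NR 1.58, FR 1.59 and FL 1.60, which is square. On to the silver housing.

```bash
python3 - <<'E'
from plan import *
H=[.557,.3375]
emit([down(H+[.20],.468)],.85,start=box(0,-.03,.28),step=.036)
print('B');emit([down(H+[.016],.468)],.85,step=.02)
E
```

```text
[[[-0.009, 0.084, -0.014, 0.0, 0.0, 0.0, 0.85], [-0.017, 0.167, -0.029, 0.0, 0.0, 0.0, 0.85], [-0.026, 0.251, -0.043, 0.0, 0.0, 0.0, 0.85], [-0.034, 0.334, -0.057, 0.0, 0.0, 0.0, 0.85], [-0.043, 0.418, -0.071, 0.0, 0.0, 0.0, 0.85]]]
[[[-0.009, 0.084, -0.015, 0.0, 0.0, 0.0, 0.85], [-0.017, 0.167, -0.029, 0.0, 0.0, 0.0, 0.85], [-0.026, 0.251, -0.043, 0.0, 0.0, 0.0, 0.85], [-0.034, 0.334, -0.058, 0.0, 0.0, 0.0, 0.85], [-0.043, 0.418, -0.072, 0.0, 0.0, 0.0, 0.85]]]
[[[-0.009, 0.083, -0.014, 0.0, 0.0, 0.0, 0.85], [-0.017, 0.167, -0.028, 0.0, 0.0, 0.0, 0.85], [-0.026, 0.251, -0.043, 0.0, 0.0, 0.0, 0.85], [-0.034, 0.334, -0.057, 0.0, 0.0, 0.0, 0.85]]]
B
[[[-0.0, 0.0, -0.046, 0.0, 0.0, 0.0, 0.85], [-0.0, 0.0, -0.092, 0.0, 0.0, 0.0, 0.85], [-0.0, 0.0, -0.138, 0.0, 0.0, 0.0, 0.85], [-0.0, 0.0, -0.184, 0.0, 0.0, 0.0, 0.85], [-0.0, 0.0, -0.23, 0.0, 0.0, 0.0, 0.85]]]
[[[-0.0, 0.0, -0.046, 0.0, 0.0, 0.0, 0.85], [-0.0, 0.0, -0.092, 0.0, 0.0, 0.0, 0.85], [-0.0, 0.0, -0.138, 0.0, 0.0, 0.0, 0.85], [-0.0, 0.0, -0.184, 0.0, 0.0, 0.0, 0.85], [-0.0, 0.0, -0.23, 0.0, 0.0, 0.0, 0.85]]]
```

Request:
play_rows(deltas=[[[-0.009,0.084,0,0,0,0,0],[-0.017,0.167,0,0,0,0,0],[-0.026,0.251,0,0,0,0,0],[-0.034,0.334,-0.03,0,0,0,0.85],[-0.043,0.418,-0.071,0,0,0,0.85]]])

```text
clock: 23.53
tool_pos: [0.5887, 0.0369, 0.2517]
orientation: [-1.65, -2.671, -0.001]
ft_force: [1.1, -0.7, -0.3]
grip_width: 0.111
grip_force: 0.0
```

Request:
play_rows(deltas=[[[-0.009,0.084,-0.015,0,0,0,0.85],[-0.017,0.167,-0.029,0,0,0,0.85],[-0.026,0.251,-0.043,0,0,0,0.85],[-0.034,0.334,-0.058,0,0,0,0.85],[-0.043,0.418,-0.072,0,0,0,0.85]]])

```text
clock: 23.95
tool_pos: [0.5712, 0.2041, 0.2217]
orientation: [-1.649, -2.67, 0.003]
ft_force: [0.8, -0.3, -0.4]
grip_width: 0.464
grip_force: 0.0
```

Request:
play_rows(deltas=[[[-0.009,0.083,-0.014,0,0,0,0.85],[-0.017,0.167,-0.028,0,0,0,0.85],[-0.026,0.251,-0.043,0,0,0,0.85],[-0.034,0.334,-0.057,0,0,0,0.85],[-0.034,0.334,-0.057,0,0,0,0.85]]])

```text
clock: 24.37
tool_pos: [0.5549, 0.3429, 0.1978]
orientation: [-1.638, -2.673, 0.003]
ft_force: [-0.7, 1.1, -0.0]
grip_width: 0.82
grip_force: 0.0
```

Request:
play_rows(deltas=[[[0,0,0,0,0,0,0.85],[0,0,0,0,0,0,0.85]]])

```text
clock: 24.53
tool_pos: [0.5581, 0.3361, 0.1991]
orientation: [-1.649, -2.671, 0.003]
ft_force: [-0.0, 0.1, 0.6]
grip_width: 0.851
grip_force: 0.0
```

```bash
python3 - <<'E'
from plan import *
P,Q=down([.557,.3375,.2],.468);p,q=here();print(P-p,(Q*q.inv()).as_rotvec(),arm.get_obs()['qpos'])
E
```

```text
[-0.00107428  0.00140072  0.00086636] [ 0.00044344 -0.00341671  0.00324887] [-0.14153874  0.54941068 -0.64315747  1.52864672  0.34318538  1.18191826
 -0.38111455]
```

Request:
play_rows(deltas=[[[0,0,-0.05,0,0,0,0.85],[0,0,-0.1,0,0,0,0.85],[0,0,-0.15,0,0,0,0.85],[0,0,-0.2,0,0,0,0.85],[0,0,-0.25,0,0,0,0.85]]])

```text
clock: 24.95
tool_pos: [0.5586, 0.3351, 0.0992]
orientation: [-1.652, -2.671, 0.002]
ft_force: [1.0, 0.3, -0.5]
grip_width: 0.853
grip_force: 0.0
```

Request:
play_rows(deltas=[[[0,0,-0.05,0,0,0,0.85],[0,0,-0.1,0,0,0,0.85],[0,0,-0.15,0,0,0,0.85],[0,0,-0.19,0,0,0,0.85],[0,0,-0.21,0,0,0,0.85]]])

```text
clock: 25.37
tool_pos: [0.5575, 0.3352, 0.014]
orientation: [-1.65, -2.671, 0.005]
ft_force: [0.3, 0.9, 0.4]
grip_width: 0.852
grip_force: 0.0
```

Request:
play_rows(deltas=[[[0,0,0,0,0,0,0.85],[0,0,0,0,0,0,0.85],[0,0,0,0,0,0,0.55],[0,0,0,0,0,0,0.5],[0,0,0,0,0,0,0.4]]], newtons=30)

```text
clock: 25.78
tool_pos: [0.5578, 0.3376, 0.0171]
orientation: [-1.648, -2.674, -0.001]
ft_force: [1.0, -0.0, 0.9]
grip_width: 0.672
grip_force: 0.0
```

Request:
play_rows(deltas=[[[0,0,0,0,0,0,0.4],[0,0,0,0,0,0,0.4],[0,0,0,0,0,0,0.4],[0,0,0,0,0,0,0.4]]])

```text
clock: 26.12
tool_pos: [0.5575, 0.3375, 0.0168]
orientation: [-1.647, -2.674, 0.0]
ft_force: [-2.8, -2.4, 7.3]
grip_width: 0.607
grip_force: 30.0
```

```bash
python3 - <<'E'
from plan import *
H=[.557,.3375]
emit([down(H+[.30],.468)+(.03,),box(0,-.008,.30)],.4,start=down(H+[.016],.468),step=.03)
print('B');emit([box(0,-.008,.06)+(.022,)],.4)
E
```

```text
[[[0.0, 0.0, 0.071, 0.0, 0.0, 0.0, 0.4], [0.0, 0.0, 0.142, 0.0, 0.0, 0.0, 0.4], [0.0, 0.0, 0.213, 0.0, 0.0, 0.0, 0.4], [0.0, 0.0, 0.284, 0.0, 0.0, 0.0, 0.4], [0.0, 0.0, 0.355, 0.0, 0.0, 0.0, 0.4]]]
[[[0.0, 0.0, 0.071, 0.0, 0.0, 0.0, 0.4], [0.0, 0.0, 0.142, 0.0, 0.0, 0.0, 0.4], [0.0, 0.0, 0.213, 0.0, 0.0, 0.0, 0.4], [0.0, 0.0, 0.284, 0.0, 0.0, 0.0, 0.4], [0.0, 0.0, 0.355, 0.0, 0.0, 0.0, 0.4]]]
[[[0.006, -0.07, 0.0, 0.0, 0.0, 0.0, 0.4], [0.012, -0.14, 0.0, 0.0, 0.0, 0.0, 0.4], [0.018, -0.21, 0.0, 0.0, 0.0, 0.0, 0.4], [0.024, -0.28, 0.0, 0.0, 0.0, 0.0, 0.4], [0.03, -0.35, 0.0, 0.0, 0.0, 0.0, 0.4]]]
[[[0.006, -0.07, 0.0, 0.0, 0.0, 0.0, 0.4], [0.012, -0.14, 0.0, 0.0, 0.0, 0.0, 0.4], [0.018, -0.211, 0.0, 0.0, 0.0, 0.0, 0.4], [0.024, -0.281, 0.0, 0.0, 0.0, 0.0, 0.4], [0.03, -0.351, 0.0, 0.0, 0.0, 0.0, 0.4]]]
[[[0.006, -0.07, 0.0, 0.0, 0.0, 0.0, 0.4], [0.012, -0.14, 0.0, 0.0, 0.0, 0.0, 0.4], [0.018, -0.21, 0.0, 0.0, 0.0, 0.0, 0.4], [0.024, -0.28, 0.0, 0.0, 0.0, 0.0, 0.4], [0.03, -0.35, 0.0, 0.0, 0.0, 0.0, 0.4]]]
[[[0.006, -0.07, 0.0, 0.0, 0.0, 0.0, 0.4]]]
B
[[[-0.0, -0.0, -0.055, 0.0, 0.0, 0.0, 0.4], [-0.0, -0.0, -0.109, 0.0, 0.0, 0.0, 0.4], [-0.0, -0.0, -0.164, 0.0, 0.0, 0.0, 0.4], [-0.0, -0.0, -0.218, 0.0, 0.0, 0.0, 0.4], [-0.0, -0.0, -0.273, 0.0, 0.0, 0.0, 0.4]]]
[[[-0.0, -0.0, -0.054, 0.0, 0.0, 0.0, 0.4], [-0.0, -0.0, -0.109, 0.0, 0.0, 0.0, 0.4], [-0.0, -0.0, -0.163, 0.0, 0.0, 0.0, 0.4], [-0.0, -0.0, -0.218, 0.0, 0.0, 0.0, 0.4], [-0.0, -0.0, -0.272, 0.0, 0.0, 0.0, 0.4]]]
[[[-0.0, -0.0, -0.055, 0.0, 0.0, 0.0, 0.4]]]
```

Request:
play_rows(deltas=[[[0,0,0.03,0,0,0,0.4],[0,0,0.08,0,0,0,0.4],[0,0,0.15,0,0,0,0.4],[0,0,0.22,0,0,0,0.4],[0,0,0.29,0,0,0,0.4]]])

```text
clock: 26.53
tool_pos: [0.5569, 0.3373, 0.134]
orientation: [-1.647, -2.673, 0.001]
ft_force: [0.6, -0.3, -4.2]
grip_width: 0.609
grip_force: 30.0
```

Request:
play_rows(deltas=[[[0,0,0.071,0,0,0,0.4],[0,0,0.142,0,0,0,0.4],[0,0,0.213,0,0,0,0.4],[0,0,0.284,0,0,0,0.4],[0,0,0.355,0,0,0,0.4]]])

```text
clock: 26.95
tool_pos: [0.5568, 0.3372, 0.2763]
orientation: [-1.647, -2.674, 0.001]
ft_force: [0.1, 1.0, -3.6]
grip_width: 0.607
grip_force: 30.0
```

Request:
play_rows(deltas=[[[0,0,0.065,0,0,0,0.4],[0.006,-0.07,0.065,0,0,0,0.4],[0.012,-0.14,0.065,0,0,0,0.4],[0.018,-0.21,0.065,0,0,0,0.4],[0.024,-0.28,0.065,0,0,0,0.4]]])

```text
clock: 27.37
tool_pos: [0.5664, 0.2242, 0.3008]
orientation: [-1.647, -2.674, 0.001]
ft_force: [0.4, 0.0, -3.9]
grip_width: 0.609
grip_force: 30.0
```

Request:
play_rows(deltas=[[[0.006,-0.07,0,0,0,0,0.4],[0.012,-0.14,0,0,0,0,0.4],[0.018,-0.211,0,0,0,0,0.4],[0.024,-0.281,0,0,0,0,0.4],[0.03,-0.351,0,0,0,0,0.4]]])

```text
clock: 27.78
tool_pos: [0.5784, 0.0837, 0.3008]
orientation: [-1.647, -2.674, 0.001]
ft_force: [0.8, 0.2, -4.0]
grip_width: 0.606
grip_force: 30.0
```

Request:
play_rows(deltas=[[[0.006,-0.07,0,0,0,0,0.4],[0.012,-0.14,0,0,0,0,0.4],[0.018,-0.21,0,0,0,0,0.4],[0.024,-0.28,0,0,0,0,0.4],[0.03,-0.35,0,0,0,0,0.4]]])

```text
clock: 28.2
tool_pos: [0.5905, -0.0562, 0.3008]
orientation: [-1.647, -2.674, 0.001]
ft_force: [0.1, 0.1, -3.1]
grip_width: 0.607
grip_force: 30.0
```

Request:
play_rows(deltas=[[[0.006,-0.07,0,0,0,0,0.4],[0.012,-0.14,0,0,0,0,0.4],[0.012,-0.14,0,0,0,0,0.4],[0.012,-0.14,0,0,0,0,0.4],[0.012,-0.14,0,0,0,0,0.4]]])

```text
clock: 28.62
tool_pos: [0.5955, -0.1102, 0.3005]
orientation: [-1.646, -2.674, 0.0]
ft_force: [-0.0, 0.2, -4.0]
grip_width: 0.608
grip_force: 30.0
```

```bash
python3 - <<'E'
from plan import *
P,Q=box(0,-.008,.30);p,q=here();print(P-p,(Q*q.inv()).as_rotvec(),(P-p)/.4)
for n in ['side']:
  a,d=grab(n);w=cloud(n,d).reshape(-1,3);c,s=np.cos(YAW),np.sin(YAW)
  q=w[np.isfinite(w[:,0])];q=q[(np.hypot(*(q[:,:2]-p[:2]).T)<.05)&(q[:,2]>.21)&(q[:,2]<.5)];print(np.sort(q[:,2])[[0,20,60]], p[2])
E
```

```text
[-0.00032224 -0.00073236 -0.00051708] [-0.00075955 -0.00141884  0.00098353] [-0.00080559 -0.0018309  -0.0012927 ]
[0.28063159 0.28359001 0.28738829] 0.30051707943334255
```

Request:
play_rows(deltas=[[[0,0,-0.05,0,0,0,0.4],[0,0,-0.1,0,0,0,0.4],[0,0,-0.15,0,0,0,0.4],[0,0,-0.2,0,0,0,0.4],[0,0,-0.25,0,0,0,0.4]]])

```text
clock: 29.08
tool_pos: [0.5957, -0.1096, 0.1997]
orientation: [-1.645, -2.675, 0.0]
ft_force: [0.6, -0.7, -4.3]
grip_width: 0.608
grip_force: 30.0
```

Request:
play_rows(deltas=[[[0,0,-0.05,0,0,0,0.4],[0,0,-0.1,0,0,0,0.4],[0,0,-0.15,0,0,0,0.4],[0,0,-0.2,0,0,0,0.4],[0,0,-0.25,0,0,0,0.4]]])

```text
clock: 29.5
tool_pos: [0.5958, -0.1097, 0.0997]
orientation: [-1.645, -2.675, -0.0]
ft_force: [1.0, 0.1, -4.1]
grip_width: 0.605
grip_force: 30.0
```

Request:
play_rows(deltas=[[[0,0,-0.03,0,0,0,0.4],[0,0,-0.05,0,0,0,0.4],[0,0,-0.06,0,0,0,0.4],[0,0,-0.07,0,0,0,0.4],[0,0,-0.08,0,0,0,0.4]]])

```text
clock: 29.92
tool_pos: [0.5964, -0.1109, 0.0688]
orientation: [-1.648, -2.675, 0.0]
ft_force: [-0.1, 0.0, -4.7]
grip_width: 0.607
grip_force: 30.0
```

Request:
play_rows(deltas=[[[0,0,-0.007,0,0,0,0.4],[0,0,-0.013,0,0,0,0.4],[0,0,-0.019,0,0,0,0.4],[0,0,-0.019,0,0,0,0.4]]])

```text
clock: 30.25
tool_pos: [0.5956, -0.1111, 0.0603]
orientation: [-1.647, -2.673, 0.001]
ft_force: [0.2, -0.1, -4.1]
grip_width: 0.609
grip_force: 30.0
```

Request:
play_rows(deltas=[[[0,0,-0.004,0,0,0,0.4],[0,0,-0.008,0,0,0,0.4],[0,0,-0.012,0,0,0,0.4],[0,0,-0.015,0,0,0,0.4],[0,0,-0.015,0,0,0,0.4]]])

```text
clock: 30.67
tool_pos: [0.5956, -0.111, 0.0543]
orientation: [-1.647, -2.673, 0.001]
ft_force: [0.5, -0.4, -4.4]
grip_width: 0.606
grip_force: 30.0
```

Request:
play_rows(deltas=[[[0,0,-0.001,0,0,0,0.4],[0,0,-0.002,0,0,0,0.4],[0,0,-0.003,0,0,0,0.4],[0,0,-0.003,0,0,0,0.4]]])

```text
clock: 31.0
tool_pos: [0.5957, -0.1111, 0.0533]
orientation: [-1.647, -2.673, 0.001]
ft_force: [0.1, -0.3, -4.3]
grip_width: 0.604
grip_force: 30.0
```

Request:
play_rows(deltas=[[[0,0,-0.001,0,0,0,0.4],[0,0,-0.0015,0,0,0,0.4],[0,0,-0.002,0,0,0,0.4],[0,0,-0.002,0,0,0,0.4]]])

```text
clock: 31.33
tool_pos: [0.5958, -0.111, 0.0528]
orientation: [-1.647, -2.674, 0.001]
ft_force: [-2.5, 0.4, 2.9]
grip_width: 0.607
grip_force: 30.0
```

Request:
play_rows(deltas=[[[0,0,0,0,0,0,0.4],[0,0,-0.001,0,0,0,0.4],[0,0,-0.001,0,0,0,0.4]]])

```text
clock: 31.58
tool_pos: [0.5958, -0.1111, 0.0527]
orientation: [-1.648, -2.674, 0.001]
ft_force: [-5.7, 0.3, 10.9]
grip_width: 0.61
grip_force: 30.0
```

The housing is on the floor. I'll relieve the load, open slightly and rise.

Request:
play_rows(deltas=[[[0,0,0.001,0,0,0,0.4],[0,0,0.001,0,0,0,0.62],[0,0,0.001,0,0,0,0.66],[0,0,0.001,0,0,0,0.7],[0,0,0.001,0,0,0,0.74]]])

```text
clock: 32.0
tool_pos: [0.5959, -0.111, 0.0525]
orientation: [-1.647, -2.674, 0.001]
ft_force: [0.2, 0.2, 0.4]
grip_width: 0.728
grip_force: 0.0
```

Request:
play_rows(deltas=[[[0,0,0,0,0,0,0.74],[0,0,0,0,0,0,0.74],[0,0,0.02,0,0,0,0.74],[0,0,0.05,0,0,0,0.74],[0,0,0.09,0,0,0,0.74]]])

```text
clock: 32.42
tool_pos: [0.5954, -0.1109, 0.0892]
orientation: [-1.647, -2.673, 0.001]
ft_force: [0.3, 0.0, -0.1]
grip_width: 0.736
grip_force: 0.0
```

Request:
play_rows(deltas=[[[0,0,0.05,0,0,0,0.74],[0,0,0.1,0,0,0,0.74],[0,0,0.16,0,0,0,0.74],[0,0,0.22,0,0,0,0.74],[0,0,0.28,0,0,0,0.74]]])

```text
clock: 32.83
tool_pos: [0.5957, -0.1109, 0.2031]
orientation: [-1.647, -2.674, 0.0]
ft_force: [0.5, -0.2, 0.3]
grip_width: 0.738
grip_force: 0.0
```

Request:
play_rows(deltas=[[[0,0,0.06,0,0,0,0.74],[0,0,0.12,0,0,0,0.74],[0,0,0.18,0,0,0,0.74],[0,0,0.24,0,0,0,0.74],[0,0,0.3,0,0,0,0.74]]])

```text
clock: 33.25
tool_pos: [0.5954, -0.1107, 0.3232]
orientation: [-1.647, -2.675, 0.0]
ft_force: [0.7, -0.4, -0.1]
grip_width: 0.739
grip_force: 0.0
```

Request:
play_rows(deltas=[[[0.02,-0.07,0,0,0,0,0.74],[0.04,-0.14,0,0,0,0,0.74],[0.05,-0.22,0,0,0,0,0.74],[0.06,-0.3,0,0,0,0,0.74],[0.07,-0.38,0,0,0,0,0.74]]])

```text
clock: 33.67
tool_pos: [0.6236, -0.2642, 0.3221]
orientation: [-1.647, -2.675, 0.0]
ft_force: [0.1, -0.2, 0.2]
grip_width: 0.744
grip_force: 0.0
```

Request:
play_rows(deltas=[[[0,-0.08,0,0,0,0,0.74],[0,-0.16,0,0,0,0,0.74],[0,-0.24,0,0,0,0,0.74],[0,-0.24,0,0,0,0,0.74],[0,-0.24,0,0,0,0,0.74]]])

```text
clock: 34.08
tool_pos: [0.623, -0.3607, 0.3211]
orientation: [-1.651, -2.671, 0.0]
ft_force: [0.7, 0.5, -0.3]
grip_width: 0.743
grip_force: 0.0
```

```bash
python3 - <<'E'
from meas import *
meas(['side','top'])
a=np.load('top.npz')['im'];b=np.load('side.npz')['im']
cv2.imwrite('pics/end.png',np.hstack([cv2.resize(a[60:260,260:480],(440,400),interpolation=3),cv2.resize(b[90:250,250:394],(360,400),interpolation=3)]))
t=cloud('side',np.load('side.npz')['d']).reshape(-1,3);t=t[np.isfinite(t[:,0])];c,s=np.cos(YAW),np.sin(YAW)
l=(t-C)@np.array([[c,-s,0],[s,c,0],[0,0,1.]]);k=(abs(l[:,0])<.04)&(abs(l[:,1])<.05)&(l[:,2]>.042)&(l[:,2]<.08);print('housing top',k.sum(),np.median(l[k],0),l[k][:,2].std())
E
```

```text
side [ 0.584 -0.106  0.451  1.552  1.811  1.623  2.445]
NL 328 angle 1.538 base 3.7 mm
NR 55 angle 1.582 base 0.7 mm
FR 238 angle 1.622 base 1.0 mm
FL 23 angle 1.594 base 3.5 mm
top [ 0.602 -0.094  0.459  1.647  2.334  1.595  1.967]
NL 44 angle 1.545 base 4.5 mm
NR 25 angle 1.591 base 3.5 mm
FR 94 angle 1.607 base -0.2 mm
FL 55 angle 1.591 base 0.5 mm
housing top 134 [ 0.00157428 -0.00425723  0.04646115] 0.0018129450492846517
```

View pics/end.png

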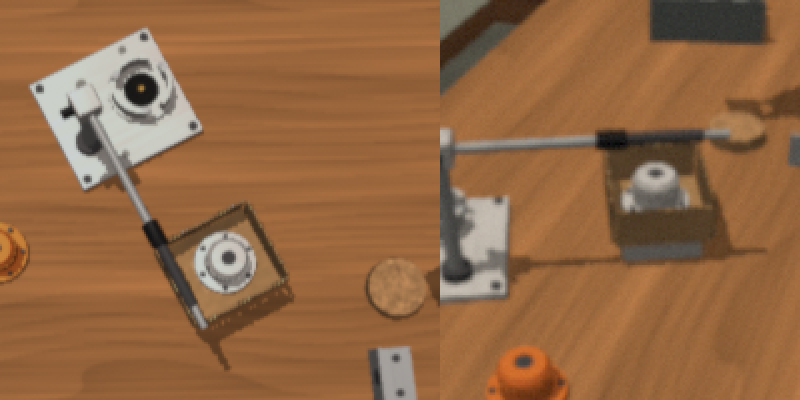

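Both views show the housing flat on the carton floor, flange down (about 226,262 in the left panel and 655,185 in the right). All four walls stand within about 0.04 rad of square, the jig and other parts are undisturbed, and the arm is clear.

```bash
python3 -c "
from cell import arm
print(arm.sign_off())"
```

```text
the job is handed in; nothing more can be done
None
```

The carton is made up with all four walls within about 0.05 rad of square by camera, the silver housing sits flange down on its floor, the jig and other parts were left alone, and the job was handed in at about 34 s.

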